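Refill the tooling-ball caddy and lift it off the fixture plate

ROBOT

A 6-joint arm with a two-finger parallel gripper is mounted at the origin on the work surface. World frame = base frame: x ahead of the robot, y to its left, z up, the work surface at z = 0. Lengths are in mm, angles in rad, forces in N, time in s.
With the tool pointing down it reaches from about 350 to 975 mm from the base axis. Payload 7.1 kg.
Tool frame: the origin (TCP) lies at the very end of the fingers, on their centre line; the grasp point (between the pads) lies 19 mm behind it (ctrl.grip_depth is the distance from the TCP to the grasp point, in mm); x points along the fingers, z is the direction in which the jaws open and shut, and the axes are right-handed (so a half turn about x gives the same grasp; the last joint's range is limited). The gripper opens to 88 mm and grips with 3 to 60 N. Pads are 20 mm wide; open, the fingers measure 115 mm over their backs; the gripper's body (75 mm by 178 mm) begins 61 mm behind the grasp point.
Start: joints at [-0.019, 0.423, 1.63, -0, 1.089, -0.019], TCP at [624.984, 0.026, 222.675] pointing down, gripper open.
Joint ranges: [-3, 3], [-0.9, 2.11], [0.09, 2.58], [-1.31, 4.45], [0.11, 2.69], [-2.54, 2.54]. Speed limits (rad/s): [2.39, 2.39, 3.01, 3.14, 3.14, 3.14].

INTERFACE

Orientations are given as a rotation vector (axis times angle).
In Python, from workcell import ctrl gives the robot as it stands. The module is installed in compiled form; this text tells all that it offers.
- The arm moves only by the tool send_rows, never from a script. Its argument "rows" is a list of rows, each a list of 4 numbers: the shift along the tool's x, y, z in mm, then the turn about the tool's x in rad. In form: [[x, y, z, turn], ...]. A call has 1 to 10 rows; each row shifts and turns the pose as measured when the row begins, along the tool's axes as they then stand; what a row does not reach is not made up. A row lasts 1/12 s, in which the tool goes at most 41.7 mm and 7.16 degrees, less where a joint would pass 70% of its speed; a pose out of reach is approached as far as the arm can. A call with a gripper value outside its range is refused whole. "fingers" is the opening, from 0 (shut) to 1 (fully open), set as the call begins (left out, the last holds). The fingers move at their own pace and stop on an object; the grip force is fixed at half the most. Time passes only in rows, so rows that do not move let the fingers close. It gives the time, the measured TCP pose, the force and the opening at its end, in the units of the state.
- ctrl.get_obs(): the state, without advancing time (a new reading comes with each control period).
- ctrl.get_image(name): name is "scene" or "side" or "wrist"; returns a dict with "img" (384x512x3 uint8, red, green, blue), "depth" (384x512 float32, mm along the optical axis (not along the pixel's ray), 0 where there is no reading), "mtx" (3x3 intrinsics, pixels), "world_from_camera" (4x4, takes a point from camera to world coordinates). Camera axes: x right, y down, z forward; pixel columns grow to the right and rows downward; lengths in mm; the calibration is good to about 2 mm. The wrist camera is an equidistant fisheye: a pixel r from the principal point sees the ray r / f radians off the axis. A picture is of the moment at which its call begins.
- ctrl.close_job(): hands the job in, once; it reports no verdict.
The state is a dict: "t": time; "qpos": joint angles; "qvel": joint speeds; "joint_torque": joint torques, N m; "ee_pos": TCP position; "orientation": TCP orientation; "ft_force": force on the tool from outside, world axes, zero at the start; "moment": the same for the moment, N m; "width": finger opening in mm.
Only numpy, scipy, OpenCV 4.12 (cv2) and the standard library are available. Lean on these libraries where they do the work, as an engineer would, in place of code of your own. Each camera call takes 0.05 s, during which the arm holds its last target.

TASK

Use the orange scoop to pour all five steel tooling balls through the blue funnel of the caddy into its clear tube, then stand the empty scoop back down upright on the plate or table and let go of it. Then take the caddy by its black carrying bar, lift it straight up about 10 cm clear of the plate and finish while still holding it there, level and steady, with all the balls in the blue-funnelled tube. Never tip the caddy over, and leave the white ring gauge, the reference sphere stand and the black riser post where they are.

Things in the scene. Friction and masses are not known exactly. Their poses are not given: they have to be found in the camera images.
- caddy: Loose carrier, 0.3-0.5 kg, on a beige plate 12 mm high. Foot 76 (x) x 196 (y) x 8 mm; 70 mm either side of the middle a clear tube (inner dia. 34, outer 40) under a funnel with mouth 78 mm wide, throat 34: BLUE at +y, GREY at -y. Rims 120 mm, top of the black bar on the middle post 176 mm above the underside. Origin: centre of underside, z up, y along the tubes; yaw within 0.4 rad of world.
- bar (a point): Centre of the caddy's black carrying bar, 163 mm above its underside, above the middle of the caddy. The bar is 14 mm thick (caddy x), 50 mm long (caddy y), 26 mm tall, and clear all round: pinch it from above across its 14 mm.
- blue_mouth (a point): Centre of the blue funnel's mouth, at rim height (120 mm above the caddy's underside).
- blue_floor (a point): Centre of the inner floor of the tube under the blue funnel, 11 mm above the caddy's underside.
- grey_mouth (a point): Centre of the grey funnel's mouth, at rim height. Not to be used.
- scoop: Loose orange scoop, 0.12 kg, on the plate, left or right: open channel 130 (x) x 46 (y), walls 28 mm high. Origin: centre of underside, z up. +x end closed; -x end is the open spout (towards the robot within 0.5 rad). Floor 4 mm up, level to x = -20 mm, then ramps 14 degrees up to the lip, so balls stay in when level and roll out when the spout dips well over 14 degrees; 35 to 45 empties it.
- scoop_bar (a point): Centre of the scoop's black handle bar, 74 mm above its underside, above its origin. The bar is 14 mm thick (scoop x), 54 mm long (scoop y), 24 mm tall: pinch it from above across its 14 mm. There are 34 mm between it and the walls' top edge.
- spout (a point): Middle of the lip of the scoop's spout (upper face of the ramp's end), 65 mm from the scoop's origin towards -x and 15 mm above its underside.
- ball1_center (a point): Centre of a bright steel tooling ball, diameter 15 mm, 14 g; at the start in the scoop.
- ball2_center (a point): Centre of a bright steel tooling ball, diameter 15 mm, 14 g; at the start in the scoop.
- ball3_center (a point): Centre of a bright steel tooling ball, diameter 15 mm, 14 g; at the start in the scoop.
- ball4_center (a point): Centre of a bright steel tooling ball, diameter 15 mm, 14 g; at the start in the scoop.
- ball5_center (a point): Centre of a bright steel tooling ball, diameter 15 mm, 14 g; at the start in the scoop.
- ring_gauge: Bystander: white ring gauge lying flat on the plate, outer diameter 56, 14 mm high. Origin: centre of its underside.
- ref_sphere: Bystander: black stand with a white reference sphere on top, foot diameter 52, 83 mm high. Origin: centre of its underside.
- riser: Bystander: black riser post, diameter 36, 92 mm high, with a small blue clamp arm on top. Origin: centre of its underside.

How it is judged:
By the outcome, as a careful person would: the job done as asked, in the order asked, and still so for the second after the job is handed in, while the arm keeps its last pose, push and grip.
It also fails if it takes over 72 s, if anything falls off the work surface, if the arm or the gripper's body presses on something with over 40 N, if the wrist force passes 120 N, or if a joint passes its speed limit or range.

## Working session

There is one attempt and no reset: what is moved stays moved. The work goes in short steps, Python scripts to look and compute and a tool call to move; the robot and the scene stay as the last step left them, time stands still between calls to the robot, and variables do not carry over. Pictures are saved under pics/ and viewed, and the job is handed in when it is done.

Besides the shell and the picture viewer there is one more tool, called after "Request:" as name([rows], argument=value, ...), one row to a line, values as JSON. send_rows: Moves the arm, as the interface text tells. Its arguments: {"type":"object","properties":{"rows":{"type":"array"},"fingers":{"type":"number"}},"required":["rows"]}

```bash
mkdir -p pics; cat > h.py <<'E'
import numpy as np, cv2
from scipy.spatial.transform import Rotation as R
from workcell import ctrl
def grab(n,f):
    d=ctrl.get_image(n); cv2.imwrite('pics/'+f,d['img'][:,:,::-1]); np.savez('pics/'+f[:-4]+'.npz',**d); return d
def cloud(d):
    h,w=d['depth'].shape; u,v=np.meshgrid(np.arange(w),np.arange(h)); K=d['mtx']; z=d['depth']
    P=np.stack([(u-K[0,2])/K[0,0]*z,(v-K[1,2])/K[1,1]*z,z],-1); T=d['world_from_camera']
    return P@T[:3,:3].T+T[:3,3]
def onplane(d,u,v,z):
    K=d['mtx'];T=d['world_from_camera'];r=T[:3,:3]@np.array([(u-K[0,2])/K[0,0],(v-K[1,2])/K[1,1],1]);o=T[:3,3]
    return o+r*(z-o[2])/r[2]
E
python3 - <<'E'
from h import *
for n in ['scene','side','wrist']:
    d=grab(n,n+'0.png'); print(n,d['mtx'].round(1).tolist(),d['world_from_camera'].round(3).tolist())
o=ctrl.get_obs();print(o); print(R.from_rotvec(o['orientation']).as_matrix().round(3),ctrl.grip_depth)
E
```

```text
scene [[377.2, 0.0, 258.9], [0.0, 377.2, 198.3], [0.0, 0.0, 1.0]] [[0.517, 0.483, -0.706, 1145.245], [0.856, -0.296, 0.424, -317.623], [-0.005, -0.824, -0.567, 619.189], [0.0, 0.0, 0.0, 1.0]]
side [[363.1, 0.0, 257.5], [0.0, 363.1, 189.2], [0.0, 0.0, 1.0]] [[-0.986, -0.089, 0.144, 451.929], [-0.169, 0.53, -0.831, 585.929], [-0.002, -0.843, -0.537, 511.724], [0.0, 0.0, 0.0, 1.0]]
wrist [[297.3, 0.0, 261.5], [0.0, 297.3, 197.9], [0.0, 0.0, 1.0]] [[1.0, 0.0, -0.001, 624.565], [0.0, -0.952, -0.305, 85.051], [-0.001, 0.305, -0.952, 384.078], [0.0, 0.0, 0.0, 1.0]]
{'t': 0.15, 'qpos': array([-1.90431416e-02,  4.23697976e-01,  1.63046082e+00,  1.39925108e-06,
        1.08861032e+00, -1.90389518e-02]), 'qvel': array([ 0.00064732, -0.00314868, -0.0013102 , -0.00014081,  0.00029168,
        0.00119265]), 'joint_torque': array([ 9.52650989e-04, -5.44981134e+01, -2.73919362e+01,  6.45430083e-02,
        2.04369903e-02, -3.19723256e-05]), 'ee_pos': array([6.24588456e+02, 6.97759382e-03, 2.22080945e+02]), 'orientation': array([2.23702890e-05, 1.57197255e+00, 1.47673670e-05]), 'ft_force': array([-0.81855301, -0.70290064, -0.19155665]), 'moment': array([-0.00699724,  0.02398831,  0.02136043]), 'width': 88.16373676700726}
[[-0.001  0.     1.   ]
 [ 0.     1.    -0.   ]
 [-1.     0.    -0.001]] 18.700000000000003
```

```bash
python3 -c "
import cv2,numpy as np
a,b,c=[cv2.imread(f'pics/{n}0.png') for n in('scene','side','wrist')]
m=np.vstack([np.hstack([a,b]),np.hstack([c,c*0])]);cv2.imwrite('pics/m0.png',cv2.resize(m,(800,600)))"
```

```text
(no output)
```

View pics/m0.png

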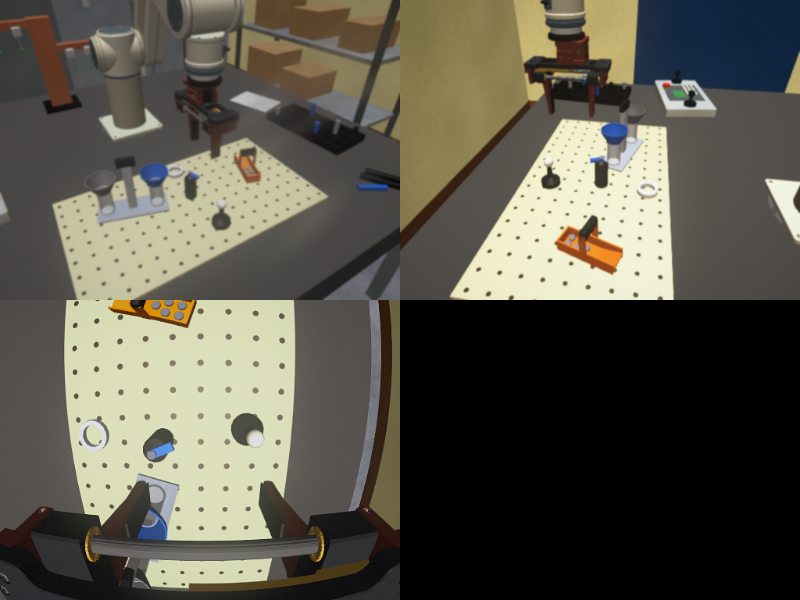

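View pics/scene0.png

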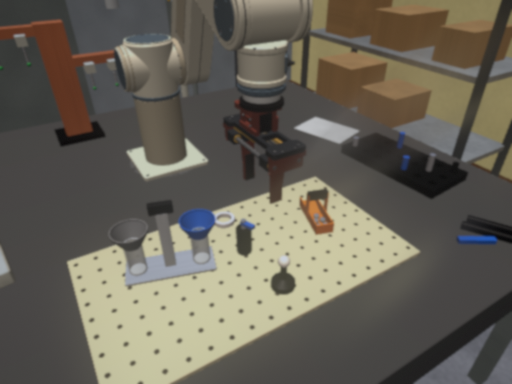

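```bash
cat > loc.py <<'E'
from h import *
import sys
def masks(d):
    hsv=cv2.cvtColor(d['img'],cv2.COLOR_RGB2HSV); P=cloud(d); v=d['depth']>0
    return hsv,P,v
if __name__=='__main__':
    for n in ['scene','side']:
        d=dict(np.load(f'pics/{n}0.npz')); hsv,P,v=masks(d); H,S,V=[hsv[...,i].astype(int) for i in range(3)]
        inb=v&(P[...,0]>350)&(P[...,0]<950)&(abs(P[...,1])<480)
        print(n,'plate z',np.median(P[...,2][inb&(P[...,2]<30)]))
        pl=inb&(P[...,2]<25)&(V>140)&(H>18)&(H<40); print('plate ext',[np.percentile(P[pl][:,i],[1,99]).round() for i in (0,1)])
        for nm,m in dict(orange=inb&(H<18)&(S>150)&(P[...,2]<110)&(P[...,2]>14),blue=inb&(H>105)&(H<125)&(S>150)&(P[...,2]>20)&(P[...,2]<145),dark=inb&(V<60)&(P[...,2]>60)&(P[...,2]<195)).items():
            k,l,st,c=cv2.connectedComponentsWithStats(m.astype(np.uint8))
            for i in range(1,k):
                if st[i,4]>25:
                    Q=P[l==i]; print(nm,st[i],np.median(Q,0).round(1),np.percentile(Q,3,axis=0).round(1),np.percentile(Q,97,axis=0).round(1))
                    if nm!='blue':
                        q=Q[:,:2]-Q[:,:2].mean(0); w,U=np.linalg.eigh(q.T@q); print('   axis',U[:,1].round(3),'top',np.percentile(Q[:,2],98))
E
python3 loc.py
python3 -c "
import cv2
a=cv2.imread('pics/side0.png');cv2.imwrite('pics/s0z.png',cv2.resize(a[140:360,140:350],None,fx=2.7,fy=2.7,interpolation=2))
a=cv2.imread('pics/scene0.png');cv2.imwrite('pics/c0z.png',cv2.resize(a[170:300,70:350],None,fx=2.8,fy=2.8,interpolation=2))"
```

```text
scene plate z 8.743962892011155
plate ext [array([382., 772.]), array([-367.,  338.])]
orange [308 201  15  18 136] [516.  233.5  18.9] [492.  190.1  14.4] [550.1 248.5  40.2]
   axis [-0.752  0.659] top 46.076323560684855
orange [316 220  17  12 108] [603.4 196.2  30.7] [597.2 177.   19.5] [609.9 217.6  39.5]
   axis [0.175 0.984] top 39.74930188785435
blue [181 210  32  21 455] [511.9 -94.8 115.6] [ 499.6 -128.3   99.5] [542.2 -72.9 130.4]
dark [147 200  26  16 312] [ 519.9 -174.4  180. ] [ 508.9 -196.   165. ] [ 528.  -152.   187.8]
   axis [0.282 0.959] top 187.8614350614329
side plate z 10.000043380669581
plate ext [array([376., 771.]), array([-350.,  337.])]
orange [ 200  289   85   62 2444] [533.4 221.3  27. ] [481.7 182.5  14.4] [603.2 254.7  75.7]
   axis [-0.965  0.263] top 79.13013437602051
blue [258 158  34  18 477] [ 536.  -128.1  119.1] [ 502.3 -140.5  100.7] [567.  -68.7 130.6]
blue [244 202  11   4  30] [570.2   2.4  98.3] [560.6  -4.2  97. ] [579.4   7.1  99.5]
dark [281 127  13  17 164] [ 513.8 -159.8  179.6] [ 503.  -189.2  165.3] [ 525.9 -146.4  187. ]
   axis [0.37  0.929] top 187.13214968088994
dark [251 208  14  16 163] [550.7   9.4  74.4] [539.6  -5.7  60.8] [565.3  12.7  81.1]
   axis [-0.965 -0.263] top 81.43300269347601
dark [230 280  22  26 166] [538.6 225.9  92.6] [530.5 201.1  81.1] [551.3 242.2  96.9]
   axis [0.384 0.923] top 97.02931845581612
```

View pics/s0z.png

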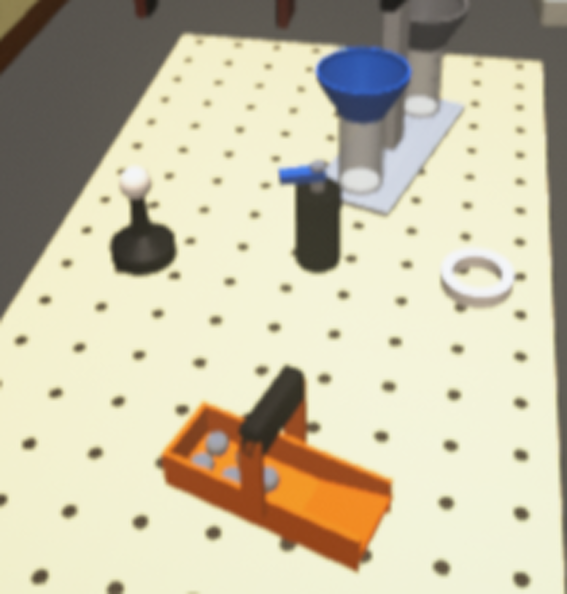

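View pics/c0z.png

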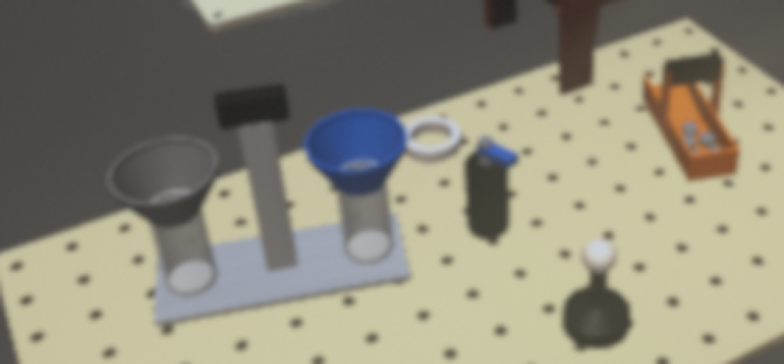

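Request:
send_rows([
  [-10,0,40,0],
  [-10,0,40,0],
  [-10,0,40,0],
  [0,0,40,0],
  [0,0,40,0],
  [0,0,40,0],
  [0,0,40,0],
  [0,0,40,0],
  [0,0,40,0],
  [0,0,40,0],
])

```text
t: 0.98
ee_pos: [996.6, 0.2, 241.4]
orientation: [0.0, 1.592, 0.0]
ft_force: [1.4, -0.0, 0.1]
width: 87.8
```

Request:
send_rows([
  [0,0,40,0],
  [0,0,40,0],
  [0,0,40,0],
])

```text
t: 1.23
ee_pos: [1032.1, 0.3, 200.6]
orientation: [0.001, 1.556, 0.0]
ft_force: [-0.5, 0.3, 1.4]
width: 88.0
```

Request:
send_rows([
  [-20,0,36,0],
  [-20,0,36,0],
  [-20,0,36,0],
  [-20,0,36,0],
])

```text
t: 1.57
ee_pos: [1051.2, 0.2, 254.7]
orientation: [0.001, 1.457, 0.001]
ft_force: [0.3, -0.1, 0.3]
width: 87.7
```

```bash
python3 -c "
from h import *
o=ctrl.get_obs();print(o['qpos'].round(3),o['ee_pos'],o['orientation'])"
```

```text
[-0.012  1.216  0.086  0.002  1.726 -0.011] [1.05121877e+03 2.16535159e-01 2.54662295e+02] [6.67173051e-04 1.45715592e+00 5.39812764e-04]
```

Request:
send_rows([
  [0,0,0,0],
  [0,0,0,0],
])

```text
t: 1.73
ee_pos: [1052.6, 0.2, 269.5]
orientation: [0.001, 1.441, 0.0]
ft_force: [-0.2, -1.0, -0.3]
width: 87.7
```

```bash
cat > ob.py <<'E'
from h import *
o=ctrl.get_obs();M=R.from_rotvec(o['orientation']).as_matrix()
print('t',round(o['t'],2),'q',o['qpos'].round(4),'p',o['ee_pos'].round(1),'w',round(o['width'],1),'F',o['ft_force'].round(1))
print('toolx',M[:,0].round(3),'y',M[:,1].round(3),'z',M[:,2].round(3),'tilt deg',np.degrees(np.arccos(-M[2,0])).round(2),'grasp',(o['ee_pos']-ctrl.grip_depth*M[:,0]).round(1))
E
python3 ob.py
```

```text
t 1.73 q [-0.0117  1.2017  0.0862  0.0022  1.724  -0.0112] p [1.0526e+03 2.0000e-01 2.6950e+02] w 87.7 F [-0.2 -1.  -0.3]
toolx [ 0.129  0.001 -0.992] y [0.    1.    0.001] z [ 0.992 -0.     0.129] tilt deg 7.43 grasp [1.0501e+03 2.0000e-01 2.8800e+02]
```

Request:
send_rows([
  [-5,0,-40,0],
  [-5,0,-40,0],
  [-5,0,-40,0],
  [-5,0,-40,0],
  [-5,0,-40,0],
  [-5,0,-40,0],
  [-5,0,-40,0],
  [-5,0,-40,0],
  [-5,0,-40,0],
  [-5,0,-40,0],
])

```text
t: 2.57
ee_pos: [694.4, 0.0, 281.0]
orientation: [0.0, 1.398, -0.0]
ft_force: [0.1, 0.1, 0.1]
width: 87.5
```

Request:
send_rows([
  [-5,0,-40,0],
  [-5,0,-40,0],
  [-5,0,-40,0],
  [-5,0,-40,0],
  [-5,0,-40,0],
  [-5,0,-40,0],
  [-5,0,-30,0],
  [-5,0,-30,0],
])

```text
t: 3.23
ee_pos: [384.9, -0.1, 281.7]
orientation: [-0.001, 1.358, -0.001]
ft_force: [0.1, 0.6, 0.8]
width: 87.8
```

```bash
python3 ob.py
```

```text
t 3.23 q [-0.0364 -0.1432  2.1755  0.0084  0.8967 -0.0412] p [ 3.849e+02 -1.000e-01  2.817e+02] w 87.8 F [0.1 0.6 0.8]
toolx [ 0.211 -0.001 -0.977] y [-0.     1.    -0.001] z [0.977 0.    0.211] tilt deg 12.18 grasp [380.9  -0.  300. ]
```

Request:
send_rows([
  [-6,0,-30,0],
  [-6,0,-30,0],
  [-6,0,-30,0],
  [-6,0,-30,0],
])

```text
t: 3.57
ee_pos: [261.0, -0.2, 285.7]
orientation: [-0.002, 1.338, -0.001]
ft_force: [-0.4, 0.4, 0.7]
width: 87.8
```

```bash
python3 ob.py
```

```text
t 3.57 q [-0.0602 -0.4454  2.3534  0.014   1.0016 -0.0672] p [ 2.610e+02 -2.000e-01  2.857e+02] w 87.8 F [-0.4  0.4  0.7]
toolx [ 0.23  -0.002 -0.973] y [-0.001  1.    -0.002] z [0.973 0.001 0.23 ] tilt deg 13.31 grasp [ 2.567e+02 -1.000e-01  3.039e+02]
```

```bash
python3 - <<'E'
from h import *
for n in ['scene','side']:
    d=dict(np.load(f'pics/{n}0.npz'));P=cloud(d)
    print(n)
    g=P[8::32,8::32]
    for row in range(g.shape[0]): print(' '.join('%d,%d,%d'%tuple(x/10) for x in g[row]))
E
```

```text
scene
-77,-31,39 -77,-19,39 -222,9,20 -224,32,18 -222,56,16 -98,40,32 53,-5,53 65,-6,54 66,-1,54 66,3,53 -63,119,30 -44,125,32 -27,129,33 -19,144,33 -46,210,25 -27,211,27
-77,-35,28 -33,-25,35 -77,-11,25 -222,27,-3 0,-3,38 4,4,38 11,11,38 64,-6,50 65,-1,49 64,4,49 -54,114,15 -38,122,17 -15,120,21 -9,135,21 16,120,27 33,113,31
-77,-39,16 -77,-27,14 -33,-18,23 -224,22,-28 6,-6,31 6,2,30 7,12,29 -222,140,-46 65,-1,45 114,-31,61 -60,121,-3 -41,128,0 -88,212,-24 -59,212,-17 24,114,17 36,115,20
-77,-43,3 -77,-31,0 -33,-21,12 -224,15,-55 1,-6,21 7,1,21 -42,31,0 -33,43,0 65,-1,40 -18,68,0 -10,80,0 -30,121,-14 -8,121,-7 -7,145,-11 -29,211,-31 -7,210,-24
-49,-45,0 -42,-35,0 -32,-24,1 -29,-14,0 -23,-3,0 7,0,11 -10,17,0 57,-3,32 64,0,34 8,48,0 15,58,0 21,69,0 27,79,0 8,129,-20 15,143,-20 0,210,-43
-21,-46,0 -15,-37,0 -9,-28,0 -3,-19,0 1,-10,0 8,-2,1 12,7,0 17,16,0 68,-3,30 28,33,0 34,42,0 39,51,0 48,55,3 53,64,2 60,70,4 6,210,-64
0,-47,0 5,-39,0 9,-31,0 14,-24,0 19,-16,0 51,-15,18 29,0,0 33,7,0 40,14,1 44,22,1 49,29,1 53,38,0 57,46,0 62,54,0 67,62,0 72,70,0
16,-48,0 20,-41,0 25,-34,0 29,-27,0 47
[... 1758 characters left out ...]
4,1 40,-17,0 32,-20,0 24,-21,0 17,-22,0 8,-24,0 1,-25,0
167,-39,-44 167,-53,-55 166,-71,-69 89,2,0 82,1,0 74,1,0 67,1,2 61,0,1 53,0,2 47,-3,1 40,-4,1 33,-7,0 26,-8,0 19,-9,0 12,-10,0 6,-10,0
167,-33,-56 165,-46,-68 90,12,0 84,11,0 78,10,0 71,10,1 65,9,1 58,8,1 52,7,1 46,6,0 40,5,1 34,2,0 27,2,0 21,0,0 15,0,0 9,0,0
166,-26,-68 91,21,0 85,19,0 80,19,0 73,19,1 68,18,0 62,17,1 55,23,9 51,15,0 46,14,1 40,13,0 34,11,0 29,10,0 23,9,0 17,8,0 12,7,0
92,27,0 87,27,0 81,26,0 75,26,1 70,25,1 65,24,1 60,23,1 55,24,3 50,22,1 45,20,1 40,20,1 35,18,0 29,17,0 24,16,0 19,15,0 14,14,0
88,32,0 83,32,0 78,31,0 73,31,0 68,30,0 63,29,1 59,28,1 54,28,1 49,27,1 45,26,1 40,25,1 35,24,0 30,23,0 25,22,0 21,21,0 16,20,0
```

View pics/side0.png

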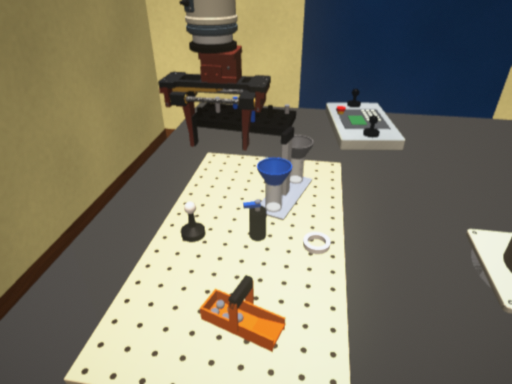

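View pics/wrist0.png

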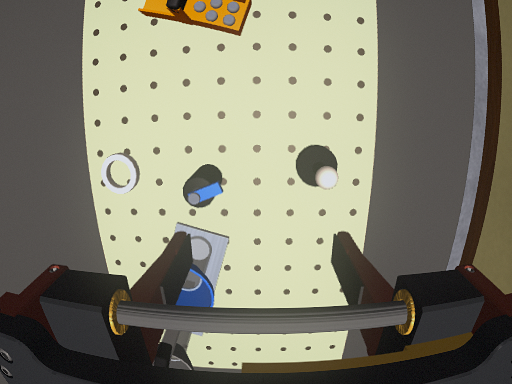

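```bash
python3 - <<'E'
import numpy as np
from scipy.optimize import least_squares
D=[([.4237,1.6305,1.0886],624.6,222.1),([1.216,.086,1.726],1051.2,254.7),([1.2017,.0862,1.724],1052.6,269.5),([-.1432,2.1755,.8967],384.9,281.7),([-.4454,2.3534,1.0016],261.,285.7)]
def fk(p,q):
    a,b,c=q[0],q[0]+q[1],sum(q)
    return np.array([p[4]+p[0]*np.sin(a)+p[1]*np.sin(b)+p[2]*np.sin(c),p[3]+p[0]*np.cos(a)+p[1]*np.cos(b)+p[2]*np.cos(c)])
f=lambda p:np.concatenate([fk(p,q)-[x,z] for q,x,z in D])
s=least_squares(f,[450,450,250,400,0]);print(s.x,s.fun.round(1))
p=s.x
# where tool-down hits limits
for lean in (0,.23):
  for z in (60,150,282,400,550):
    out=[]
    for x in (120,160,200,250,300,350):
        g=least_squares(lambda q:np.append(fk(p,q)-[x,z],100*(sum(q)-np.pi+lean)),[-.4,2.35,1]);out.append((x,g.x.round(2).tolist(),round(abs(g.fun).max(),1)))
    print(lean,z,out)
E
```

```text
[616.15783786 525.93909197 494.06274887 390.91631234 -92.04472052] [ 1.8 -8.  -2.4 -0.9 -1.1  0.6 10.3  1.9 -8.6  6.4]
0 60 [(120, [-0.1, 2.7, 0.54], np.float64(0.0)), (160, [-0.03, 2.63, 0.53], np.float64(0.0)), (200, [0.04, 2.57, 0.53], np.float64(0.0)), (250, [0.11, 2.48, 0.55], np.float64(0.0)), (300, [0.18, 2.4, 0.57], np.float64(0.0)), (350, [0.24, 2.31, 0.6], np.float64(0.0))]
0 150 [(120, [-0.33, 2.58, 0.89], np.float64(0.0)), (160, [-0.24, 2.52, 0.85], np.float64(0.0)), (200, [-0.16, 2.47, 0.83], np.float64(0.0)), (250, [-0.06, 2.39, 0.81], np.float64(0.0)), (300, [0.02, 2.31, 0.81], np.float64(0.0)), (350, [0.1, 2.23, 0.82], np.float64(0.0))]
0 282 [(120, [-0.49, 2.37, 1.26], np.float64(0.0)), (160, [-0.4, 2.33, 1.22], np.float64(0.0)), (200, [-0.32, 2.28, 1.18], np.float64(0.0)), (250, [-0.23, 2.22, 1.15], np.float64(0.0)), (300, [-0.14, 2.15, 1.13], np.float64(0.0)), (350, [-0.05, 2.07, 1.12], np.float64(0.0))]
0 400 [(120, [-0.53, 2.16, 1.52], np.float64(0.0)), (160, [-0.46, 2.12, 1.48], np.float64(0.0)), (200, [-0.38, 2.08, 1.44], np.float64(0.0)), (250, [-0.29, 2.03, 1
[... 1071 characters left out ...]
loat64(0.0)), (250, [-0.44, 2.37, 0.98], np.float64(0.0)), (300, [-0.34, 2.32, 0.93], np.float64(0.0)), (350, [-0.24, 2.25, 0.9], np.float64(0.0))]
0.23 400 [(120, [-0.76, 2.25, 1.42], np.float64(0.0)), (160, [-0.68, 2.23, 1.36], np.float64(0.0)), (200, [-0.6, 2.2, 1.3], np.float64(0.0)), (250, [-0.5, 2.17, 1.24], np.float64(0.0)), (300, [-0.4, 2.12, 1.19], np.float64(0.0)), (350, [-0.31, 2.07, 1.16], np.float64(0.0))]
0.23 550 [(120, [-0.7, 1.94, 1.67], np.float64(0.0)), (160, [-0.64, 1.93, 1.62], np.float64(0.0)), (200, [-0.57, 1.91, 1.57], np.float64(0.0)), (250, [-0.49, 1.87, 1.52], np.float64(0.0)), (300, [-0.4, 1.83, 1.48], np.float64(0.0)), (350, [-0.32, 1.79, 1.45], np.float64(0.0))]
```

Request:
send_rows([
  [30,0,0,0],
  [30,0,-5,0],
  [30,0,-5,0],
  [25,0,-5,0],
  [20,0,-5,0],
  [0,0,0,0],
])

```text
t: 4.07
ee_pos: [286.9, -1.6, 167.2]
orientation: [-0.006, 1.264, -0.004]
ft_force: [-0.8, 0.3, 0.0]
width: 87.6
```

```bash
python3 ob.py
```

```text
t 4.07 q [-0.0591 -0.145   2.535   0.0261  0.4454 -0.0819] p [286.9  -1.6 167.2] w 87.6 F [-0.8  0.3  0. ]
toolx [ 0.302 -0.007 -0.953] y [ 0.     1.    -0.007] z [0.953 0.002 0.302] tilt deg 17.56 grasp [281.2  -1.4 185. ]
```

Request:
send_rows([
  [12,0,-25,0],
  [12,0,-25,0],
  [8,0,-25,0],
  [8,0,-25,0],
  [0,0,0,0],
])

```text
t: 4.48
ee_pos: [265.1, -2.7, 144.4]
orientation: [-0.006, 1.3, -0.005]
ft_force: [0.2, -0.2, -0.5]
width: 87.8
```

```bash
python3 ob.py
```

```text
t 4.48 q [-0.0677 -0.0982  2.5773  0.0279  0.3923 -0.0927] p [265.1  -2.7 144.4] w 87.8 F [ 0.2 -0.2 -0.5]
toolx [ 0.267 -0.007 -0.964] y [ 0.     1.    -0.008] z [0.964 0.002 0.267] tilt deg 15.5 grasp [260.1  -2.6 162.4]
```

Request:
send_rows([
  [10,0,-39,0],
  [10,0,-39,0],
  [10,0,-39,0],
  [10,0,-39,0],
  [0,0,0,0],
])

```text
t: 4.9
ee_pos: [225.6, -4.4, 151.9]
orientation: [-0.006, 1.392, -0.005]
ft_force: [-0.3, -0.5, -0.0]
width: 87.7
```

```bash
python3 ob.py
```

```text
t 4.9 q [-0.0826 -0.1791  2.5792  0.0143  0.5623 -0.0948] p [225.6  -4.4 151.9] w 87.7 F [-0.3 -0.5 -0. ]
toolx [ 0.178 -0.007 -0.984] y [-0.     1.    -0.007] z [0.984 0.001 0.178] tilt deg 10.27 grasp [222.3  -4.2 170.3]
```

Request:
send_rows([
  [30,0,-15,0],
  [30,0,-25,0],
  [15,0,-30,0],
  [10,0,-35,0],
  [5,0,-35,0],
  [0,0,0,0],
])

```text
t: 5.4
ee_pos: [226.1, -8.6, 110.6]
orientation: [-0.005, 1.473, -0.005]
ft_force: [0.6, 0.2, 0.5]
width: 87.7
```

```bash
python3 ob.py
```

```text
t 5.4 q [-0.0948  0.0264  2.5797  0.007   0.4375 -0.1015] p [226.1  -8.6 110.6] w 87.7 F [0.6 0.2 0.5]
toolx [ 0.098 -0.006 -0.995] y [-0.     1.    -0.006] z [0.995 0.001 0.098] tilt deg 5.62 grasp [224.3  -8.5 129.2]
```

Request:
send_rows([
  [25,0,-30,0],
  [15,0,-35,0],
  [5,0,-35,0],
  [0,0,-25,0],
  [0,0,0,0],
])

```text
t: 5.82
ee_pos: [203.8, -14.7, 103.2]
orientation: [-0.002, 1.552, -0.002]
ft_force: [0.6, -0.3, -0.3]
width: 88.1
```

```bash
python3 ob.py
```

```text
t 5.82 q [-1.3040e-01  5.5800e-02  2.5807e+00  4.0000e-04  4.8640e-01 -1.3100e-01] p [203.8 -14.7 103.2] w 88.1 F [ 0.6 -0.3 -0.3]
toolx [ 0.019 -0.002 -1.   ] y [-0.     1.    -0.002] z [1.    0.    0.019] tilt deg 1.07 grasp [203.5 -14.6 121.9]
```

Request:
send_rows([
  [-30,0,20,0],
  [-30,10,25,0],
  [-25,20,28,0],
  [-20,22,28,0],
  [-15,22,28,0],
  [-10,22,28,0],
  [-10,22,28,0],
  [-5,22,28,0],
  [-5,22,28,0],
  [0,22,28,0],
])

```text
t: 6.65
ee_pos: [477.7, 178.6, 266.5]
orientation: [0.008, 1.546, -0.002]
ft_force: [0.2, 0.3, 0.9]
width: 87.8
```

```bash
python3 ob.py
```

```text
t 6.65 q [ 0.3373  0.1887  1.8541 -0.0054  1.0744  0.3467] p [477.7 178.6 266.5] w 87.8 F [0.2 0.3 0.9]
toolx [ 0.025  0.004 -1.   ] y [0.007 1.    0.004] z [ 1.    -0.007  0.025] tilt deg 1.43 grasp [477.2 178.5 285.2]
```

Request:
send_rows([
  [0,15,20,0.07],
  [0,15,20,0.07],
  [0,10,15,0.07],
  [0,0,5,0.06],
  [0,0,0,0],
])

```text
t: 7.07
ee_pos: [549.7, 222.1, 267.7]
orientation: [0.233, 1.528, -0.214]
ft_force: [-0.0, 0.1, -0.0]
width: 87.8
```

```bash
python3 ob.py; python3 -c "
from h import *
grab('wrist','w1.png');grab('side','s1.png')"
```

```text
t 7.07 q [ 0.3664  0.3126  1.6843 -0.0051  1.112   0.6541] p [549.7 222.1 267.7] w 87.8 F [-0.   0.1 -0. ]
toolx [ 0.032  0.007 -0.999] y [0.281 0.959 0.016] z [ 0.959 -0.282  0.029] tilt deg 1.89 grasp [549.1 222.  286.4]
```

View pics/w1.png

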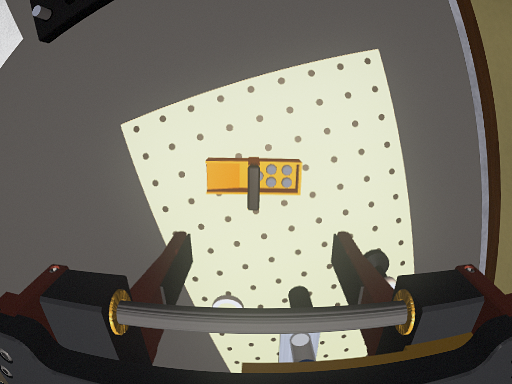

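View pics/s1.png

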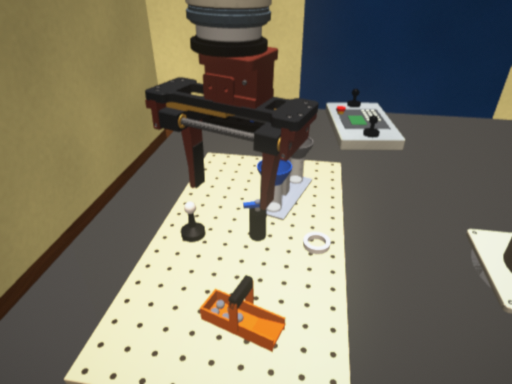

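```bash
cat >> h.py <<'E'
def fray(d,u,v):
    K=d['mtx'];x=(np.asarray(u,float)-K[0,2])/K[0,0];y=(np.asarray(v,float)-K[1,2])/K[1,1];r=np.hypot(x,y)+1e-12
    k=np.sin(r)/r
    return np.stack([x*k,y*k,np.cos(r)],-1)
def fplane(d,u,v,z):
    T=d['world_from_camera'];r=fray(d,u,v)@T[:3,:3].T;o=T[:3,3];return o+r*((z-o[2])/r[...,2])[...,None]
def fcloud(d):
    h,w=d['depth'].shape;u,v=np.meshgrid(np.arange(w),np.arange(h));r=fray(d,u,v);T=d['world_from_camera']
    return (r/r[...,2:]*d['depth'][...,None])@T[:3,:3].T+T[:3,3]
def rect(Q):
    (c,s,a)=cv2.minAreaRect(np.asarray(Q,np.float32)[:,:2]);
    if s[0]<s[1]: s=(s[1],s[0]);a-=90
    return np.round(c,1),np.round(s,1),round(np.radians((a+90)%180-90),3)
E
python3 - <<'E'
from h import *
d=dict(np.load('pics/w1.npz'));P=fcloud(d);hsv=cv2.cvtColor(d['img'],cv2.COLOR_RGB2HSV);H,S,V=[hsv[...,i].astype(int) for i in range(3)]
roi=np.zeros(H.shape,bool);roi[130:225,190:320]=1
o=roi&(H<20)&(S>150);b=roi&(V<75)&(S<140)
b2=b&(P[...,2]>90)&(P[...,2]<108)
print('bar top n',b2.sum(),'z',np.median(P[b2][:,2]))
vv,uu=np.nonzero(b2);Q=fplane(d,uu,vv,98.);print('bar rect',rect(Q))
rim=o&(P[...,2]>33)&(P[...,2]<48);vv,uu=np.nonzero(rim);print('rim',rect(fplane(d,uu,vv,40.)),rim.sum())
vv,uu=np.nonzero(o);print('all @40',rect(fplane(d,uu,vv,40.)))
d=dict(np.load('pics/s1.npz'));P=cloud(d);hsv=cv2.cvtColor(d['img'],cv2.COLOR_RGB2HSV);H,S,V=[hsv[...,i].astype(int) for i in range(3)]
roi=np.zeros(H.shape,bool);roi[270:350,190:300]=1
b=roi&(V<75)&(P[...,2]>93)&(P[...,2]<105);vv,uu=np.nonzero(b);Q=np.array([onplane(d,u,v,98.) for u,v in zip(uu,vv)]);print('side bar',b.sum(),rect(Q))
E
```

```text
bar top n 22 z 96.79812472146679Traceback (most recent call last):
  File "<stdin>", line 7, in <module>
  File "h.py", line 23, in rect
    (c,s,a)=cv2.minAreaRect(np.asarray(Q,np.float32)[:,:2]);
            ~~~~~~~~~~~~~~~^^^^^^^^^^^^^^^^^^^^^^^^^^^^^^^^
cv2.error: OpenCV(4.12.0) /io/opencv/modules/imgproc/src/convhull.cpp:143: error: (-215:Assertion failed) total >= 0 && (depth == CV_32F || depth == CV_32S) in function 'convexHull'
```

```bash
sed -i 's/np.asarray(Q,np.float32)\[:,:2\]/np.ascontiguousarray(np.asarray(Q,np.float32)[:,:2])/' h.py
cat > sc.py <<'E'
from h import *
d=dict(np.load('pics/w1.npz'));P=fcloud(d);hsv=cv2.cvtColor(d['img'],cv2.COLOR_RGB2HSV);H,S,V=[hsv[...,i].astype(int) for i in range(3)]
roi=np.zeros(H.shape,bool);roi[130:225,190:320]=1
o=roi&(H<20)&(S>150);b=roi&(V<75)&(S<140)
print(P[160:214:4,253].round(0)[:, :].tolist(), V[160:214:4,253].tolist(),d['depth'][160:214:4,253])
for lo,hi,zz in((85,110,98.),):
  b2=b&(P[...,2]>lo)&(P[...,2]<hi);vv,uu=np.nonzero(b2);print('bar rect',b2.sum(),rect(fplane(d,uu,vv,zz)),P[b2].mean(0))
rim=o&(P[...,2]>33)&(P[...,2]<48);vv,uu=np.nonzero(rim);print('rim',rect(fplane(d,uu,vv,40.)),rim.sum())
d=dict(np.load('pics/s1.npz'));P=cloud(d);hsv=cv2.cvtColor(d['img'],cv2.COLOR_RGB2HSV);H,S,V=[hsv[...,i].astype(int) for i in range(3)]
roi=np.zeros(H.shape,bool);roi[270:350,190:300]=1
b=roi&(V<75)&(P[...,2]>91)&(P[...,2]<105);vv,uu=np.nonzero(b);Q=np.array([onplane(d,u,v,98.) for u,v in zip(uu,vv)]);print('side bar',b.sum(),rect(Q))
E
python3 sc.py
python3 -c "
import cv2
a=cv2.imread('pics/w1.png')[140:230,190:320];cv2.imwrite('pics/w1z.png',cv2.resize(a,None,fx=6,fy=6,interpolation=0))"
```

```text
[[550.0, 242.0, 54.0], [550.0, 241.0, 81.0], [550.0, 240.0, 98.0], [548.0, 236.0, 98.0], [547.0, 231.0, 98.0], [545.0, 226.0, 97.0], [544.0, 222.0, 98.0], [543.0, 217.0, 98.0], [541.0, 213.0, 97.0], [540.0, 208.0, 98.0], [539.0, 203.0, 98.0], [537.0, 199.0, 97.0], [536.0, 194.0, 98.0], [525.0, 159.0, 10.0]] [125, 101, 99, 107, 108, 105, 107, 106, 102, 103, 102, 99, 100, 151] [378.74594 353.3825  337.1157  338.7032  340.5824  342.48752 343.4975
 344.6396  346.52948 347.3317  348.8761  350.68277 351.98062 445.66623]
bar rect 22 (array([543.4, 218.7]), array([49.1, 12.6]), np.float64(1.251)) [546.09952377 225.16766671  96.79585457]
rim (array([542.8, 217.7]), array([125.8,  44.5]), np.float64(-0.308)) 184
side bar 246 (array([540.3, 221.9]), array([52.8, 13.9]), np.float64(1.256))
```

View pics/w1z.png

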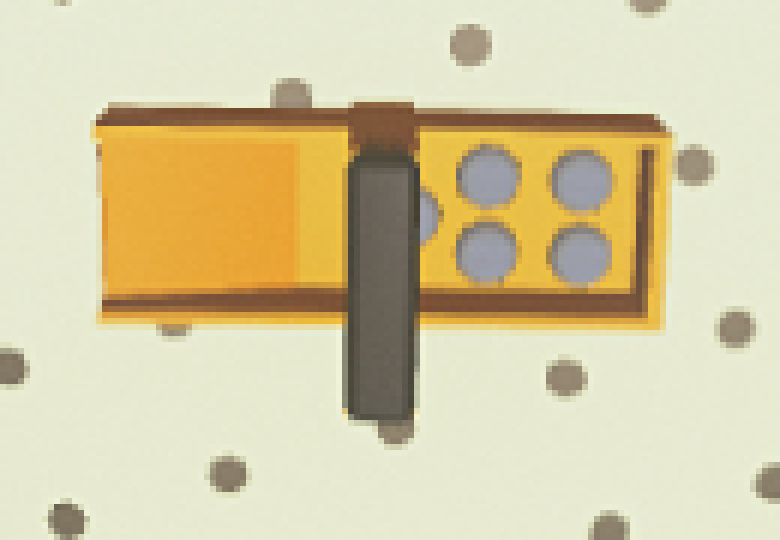

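Request:
send_rows([
  [20,-1,-3,0.022],
  [30,-1,-3,0],
  [30,-1,-2,0],
  [30,-1,-2,0],
  [25,-1,-2,0],
  [0,0,0,0],
])

```text
t: 7.67
ee_pos: [538.0, 220.3, 131.8]
orientation: [0.242, 1.521, -0.218]
ft_force: [-2.0, 0.5, -0.3]
width: 87.7
```

```bash
python3 ob.py
```

```text
t 7.67 q [ 0.3706  0.4635  1.8175 -0.0062  0.8208  0.6692] p [538.  220.3 131.8] w 87.7 F [-2.   0.5 -0.3]
toolx [ 0.039  0.01  -0.999] y [0.29  0.957 0.021] z [ 0.956 -0.29   0.034] tilt deg 2.3 grasp [537.2 220.1 150.5]
```

Request:
send_rows([
  [25,0,1,0],
  [25,-1,1,0],
  [15,0,1,0],
  [0,0,0,0],
])

```text
t: 8.0
ee_pos: [543.3, 218.9, 69.4]
orientation: [0.24, 1.519, -0.212]
ft_force: [-1.2, 0.0, -0.2]
width: 87.6
```

```bash
python3 ob.py
```

```text
t 8.0 q [ 0.3649  0.5643  1.834  -0.0065  0.7001  0.6593] p [543.3 218.9  69.4] w 87.6 F [-1.2  0.  -0.2]
toolx [ 0.042  0.011 -0.999] y [0.285 0.958 0.023] z [ 0.958 -0.286  0.037] tilt deg 2.49 grasp [542.5 218.7  88.1]
```

Request:
send_rows([
  [0,0,0,0],
  [0,0,0,0],
  [0,0,0,0],
  [0,0,0,0],
  [0,0,0,0],
  [0,0,0,0],
  [0,0,0,0],
  [0,0,0,0],
], fingers=0)

```text
t: 8.67
ee_pos: [546.8, 220.2, 78.4]
orientation: [0.242, 1.51, -0.206]
ft_force: [-0.0, 0.4, -0.2]
width: 37.9
```

Request:
send_rows([
  [0,0,0,0],
  [-5,0,0,0],
  [-10,0,0,0],
  [-15,0,0,0],
  [-15,0,0,0],
  [-15,0,0,0],
  [0,0,0,0],
])

```text
t: 9.25
ee_pos: [542.8, 219.0, 142.4]
orientation: [0.241, 1.512, -0.207]
ft_force: [1.2, -0.2, 0.3]
width: 0.3
```

```bash
python3 ob.py; python3 -c "
from h import *
grab('side','s2.png')
grab('wrist','w2.png')"
```

```text
t 9.25 q [ 0.3653  0.4487  1.8111 -0.0056  0.8303  0.6563] p [542.8 219.  142.4] w 0.3 F [ 1.2 -0.2  0.3]
toolx [ 0.049  0.014 -0.999] y [0.283 0.959 0.028] z [ 0.958 -0.284  0.043] tilt deg 2.95 grasp [541.8 218.7 161.1]
```

View pics/s2.png

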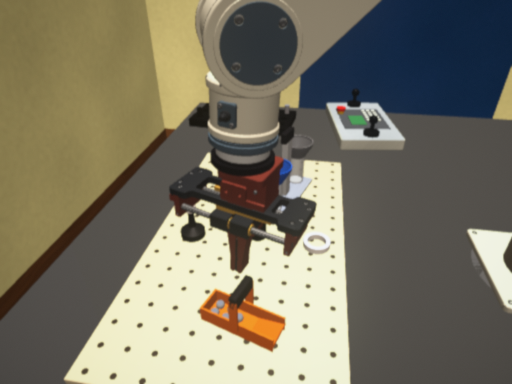

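View pics/w2.png

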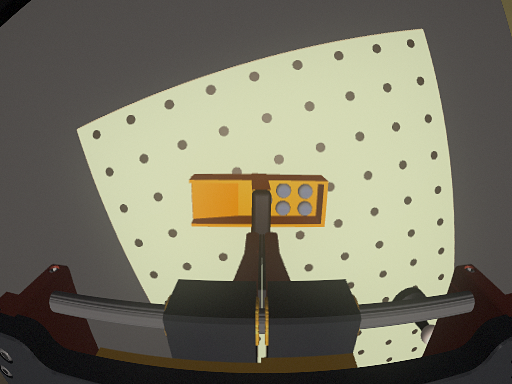

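Request:
send_rows([
  [1,0,0,0],
  [1,0,0,0],
  [1,0,0,0],
  [1,0,0,0],
  [1,0,0,0],
  [1,0,0,0],
  [10,0,0,0],
  [10,0,0,0],
], fingers=0.5)

```text
t: 10.02
ee_pos: [541.5, 218.3, 109.6]
orientation: [0.238, 1.518, -0.21]
ft_force: [-0.7, 0.6, 0.1]
width: 43.7
```

```bash
python3 ob.py
```

```text
t 10.02 q [ 0.3651  0.4982  1.8256 -0.006   0.7729  0.6566] p [541.5 218.3 109.6] w 43.7 F [-0.7  0.6  0.1]
toolx [ 0.043  0.012 -0.999] y [0.283 0.959 0.024] z [ 0.958 -0.284  0.038] tilt deg 2.58 grasp [540.7 218.1 128.3]
```

Request:
send_rows([
  [15,0,0,0],
  [15,0,0,0],
  [9,0,0,0],
  [2,0,0,0],
])

```text
t: 10.35
ee_pos: [542.0, 218.3, 62.4]
orientation: [0.237, 1.521, -0.211]
ft_force: [-0.8, -0.9, -0.0]
width: 44.0
```

Request:
send_rows([
  [1,0,0,0],
  [1,0,0,0],
  [1,0,0,0],
  [1,0,0,0],
  [1,0,0,0],
  [1,0,0,0],
], fingers=0)

```text
t: 10.85
ee_pos: [542.9, 218.5, 57.0]
orientation: [0.238, 1.52, -0.211]
ft_force: [-6.4, -3.0, 14.1]
width: 14.3
```

```bash
python3 ob.py
```

```text
t 10.85 q [ 0.3645  0.5845  1.8373 -0.0066  0.6778  0.6572] p [542.9 218.5  57. ] w 14.3 F [-6.4 -3.  14.1]
toolx [ 0.041  0.011 -0.999] y [0.283 0.959 0.022] z [ 0.958 -0.284  0.036] tilt deg 2.42 grasp [542.1 218.3  75.6]
```

Request:
send_rows([
  [0,0,0,0],
  [0,0,0,0],
  [-3,0,0,0],
  [-3,0,0,0],
  [0,0,0,0],
], fingers=0.4)

```text
t: 11.27
ee_pos: [543.4, 218.8, 65.2]
orientation: [0.239, 1.518, -0.21]
ft_force: [-0.3, 0.5, 0.2]
width: 34.9
```

```bash
python3 ob.py
```

```text
t 11.27 q [ 0.3646  0.5708  1.8359 -0.0063  0.6902  0.6571] p [543.4 218.8  65.2] w 34.9 F [-0.3  0.5  0.2]
toolx [ 0.043  0.012 -0.999] y [0.283 0.959 0.024] z [ 0.958 -0.284  0.038] tilt deg 2.57 grasp [542.6 218.6  83.9]
```

Request:
send_rows([
  [0,0,0,0],
  [0.5,0,0,0],
  [0.5,0,0,0],
  [0.5,0,0,0],
  [0.5,0,0,0],
  [0,0,0,0],
], fingers=0)

```text
t: 11.77
ee_pos: [543.4, 219.1, 64.7]
orientation: [0.24, 1.518, -0.211]
ft_force: [-1.6, 0.8, 3.7]
width: 14.4
```

```bash
python3 ob.py
```

```text
t 11.77 q [ 0.3647  0.5718  1.8356 -0.0053  0.6897  0.6574] p [543.4 219.1  64.7] w 14.4 F [-1.6  0.8  3.7]
toolx [ 0.043  0.013 -0.999] y [0.284 0.958 0.024] z [ 0.958 -0.285  0.037] tilt deg 2.55 grasp [542.6 218.8  83.3]
```

Request:
send_rows([
  [-3,0,0,0],
  [-8,0,0,0],
  [-14,0,0,0],
  [-18,0,0,0.05],
  [-18,0,0,0.1],
  [-18,0,0,0.1],
  [-18,0,0,0.12],
  [-18,0,0,0.12],
  [-12,0,0,0.12],
  [-8,0,0,0.12],
])

```text
t: 12.6
ee_pos: [533.8, 215.6, 203.8]
orientation: [0.831, 1.387, -0.792]
ft_force: [0.6, -0.5, -3.0]
width: 13.9
```

```bash
python3 ob.py; python3 -c "
from h import *
grab('side','s3.png')"
```

```text
t 12.6 q [ 0.3655  0.3593  1.7797 -0.0051  0.9683  1.414 ] p [533.8 215.6 203.8] w 13.9 F [ 0.6 -0.5 -3. ]
toolx [ 0.034  0.008 -0.999] y [0.865 0.501 0.033] z [ 0.501 -0.865  0.01 ] tilt deg 1.98 grasp [533.2 215.4 222.5]
```

View pics/s3.png

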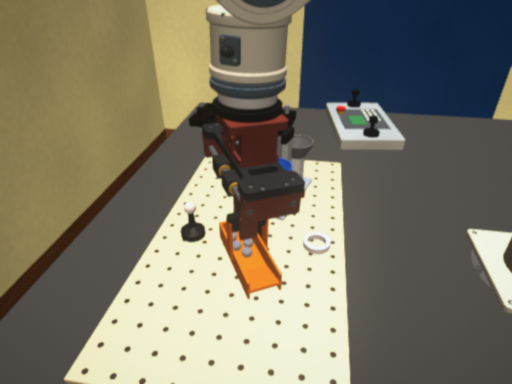

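Request:
send_rows([
  [-4,10,8,0.1],
  [-4,14,8,0.1],
  [-4,18,8,0.1],
  [-4,20,8,0.1],
  [-4,20,8,0.1],
  [-2,20,8,0.02],
  [-2,20,8,0],
  [-2,20,8,0],
  [-2,20,8,0],
  [-2,20,8,0],
])

```text
t: 13.48
ee_pos: [724.3, 158.8, 239.6]
orientation: [1.223, 1.196, -1.182]
ft_force: [-0.4, -0.5, -1.7]
width: 13.8
```

Request:
send_rows([
  [-2,22,10,0],
  [-2,22,10,0],
  [-2,22,10,0],
  [-2,22,10,0],
  [-2,22,10,0],
  [-2,22,10,0],
  [-2,22,10,0],
  [-2,22,10,0],
  [-2,22,8,0],
  [-2,22,5,0],
])

```text
t: 14.32
ee_pos: [950.8, 62.7, 254.5]
orientation: [1.19, 1.22, -1.17]
ft_force: [1.0, 0.1, -1.4]
width: 13.5
```

```bash
python3 ob.py
```

```text
t 14.32 q [0.0523 0.964  0.59   0.0031 1.5745 1.5852] p [950.8  62.7 254.5] w 13.5 F [ 1.   0.1 -1.4]
toolx [ 0.013  0.004 -1.   ] y [0.999 0.038 0.013] z [ 0.038 -0.999 -0.003] tilt deg 0.77 grasp [950.5  62.6 273.2]
```

Request:
send_rows([
  [-10,25,1,0],
  [-10,28,1,0],
  [-10,30,1,0],
  [-10,30,1,0],
  [-10,30,1,0],
  [-10,30,1,0],
  [-10,30,1,0],
  [-10,30,0,0],
  [-10,30,0,0],
  [-5,30,0,0],
])

```text
t: 15.15
ee_pos: [1049.7, 55.2, 287.1]
orientation: [1.237, 1.135, -1.063]
ft_force: [0.3, 0.8, -1.2]
width: 13.5
```

```bash
python3 ob.py
```

```text
t 15.15 q [0.04   1.1847 0.0861 0.0043 1.7304 1.5573] p [1049.7   55.2  287.1] w 13.5 F [ 0.3  0.8 -1.2]
toolx [ 0.14  0.01 -0.99] y [0.989 0.054 0.14 ] z [ 0.055 -0.999 -0.002] tilt deg 8.05 grasp [1047.1   55.1  305.7]
```

Request:
send_rows([
  [0,38,0,0],
  [0,38,0,0],
  [0,38,0,0],
  [0,38,0,0],
  [0,38,0,0],
  [0,38,0,0],
])

```text
t: 15.65
ee_pos: [1102.8, 59.9, 309.6]
orientation: [1.313, 1.0, -0.922]
ft_force: [1.0, 0.0, -2.0]
width: 13.6
```

```bash
python3 ob.py
```

```text
t 15.65 q [0.0418 1.1755 0.0861 0.0061 1.5539 1.5568] p [1102.8   59.9  309.6] w 13.6 F [ 1.  0. -2.]
toolx [ 0.32   0.02  -0.947] y [0.946 0.053 0.32 ] z [ 0.057 -0.998 -0.001] tilt deg 18.68 grasp [1096.8   59.6  327.3]
```

Request:
send_rows([
  [5,38,0,0],
  [5,38,0,0],
  [5,38,0,0],
  [5,38,0,0],
  [8,38,0,0],
  [8,38,0,0],
  [8,38,0,0],
  [8,38,0,0],
])

```text
t: 16.32
ee_pos: [1168.0, 66.7, 351.4]
orientation: [1.397, 0.818, -0.733]
ft_force: [0.5, 0.1, -3.2]
width: 13.9
```

```bash
python3 ob.py;  python3 -c "
from h import *
grab('scene','c4.png')"
```

```text
t 16.32 q [0.0447 1.1665 0.0861 0.0085 1.3182 1.5559] p [1168.    66.7  351.4] w 13.9 F [ 0.5  0.1 -3.2]
toolx [ 0.539  0.032 -0.841] y [0.84 0.05 0.54] z [ 0.06  -0.998  0.   ] tilt deg 32.71 grasp [1157.9   66.1  367.2]
```

View pics/c4.png

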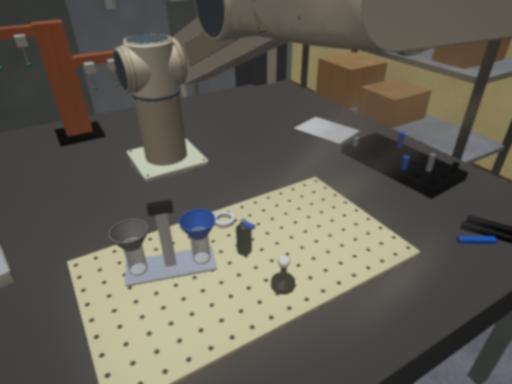

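Request:
send_rows([
  [8,38,0,0],
  [8,38,0,0],
])

```text
t: 16.53
ee_pos: [1180.5, 68.2, 368.4]
orientation: [1.414, 0.775, -0.689]
ft_force: [-0.5, 0.7, -1.1]
width: 13.7
```

```bash
python3 ob.py;  cat > cad.py <<'E'
from h import *
import sys
def fitc(Q):
    A=np.c_[2*Q,np.ones(len(Q))];s=np.linalg.lstsq(A,(Q**2).sum(1),rcond=None)[0];return s[:2],np.sqrt(s[2]+s[:2]@s[:2])
f=sys.argv[1]
d=dict(np.load(f));P=cloud(d);hsv=cv2.cvtColor(d['img'],cv2.COLOR_RGB2HSV);H,S,V=[hsv[...,i].astype(int) for i in range(3)]
K=d['mtx'];T=d['world_from_camera']
print('hi')
inb=(P[...,0]>420)&(P[...,0]<640)&(P[...,1]>-300)&(P[...,1]<-60)
blue=inb&(H>100)&(H<130)&(S>120)
m=blue.astype(np.uint8);k,l,st,c=cv2.connectedComponentsWithStats(m);i=1+st[1:,4].argmax()
cnt=max(cv2.findContours((l==i).astype(np.uint8),0,1)[0],key=len)[:,0]
Q=np.array([onplane(d,u,v,132.) for u,v in cnt])[:,:2]
# rim = outer points: robust circle R=39
from scipy.optimize import least_squares
c0=Q.mean(0)
for _ in range(4):
    near=Q[abs(np.hypot(*(Q-c0).T)-39)<(8 if _<2 else 3.)]
    c0=least_squares(lambda c:np.hypot(*(near-c).T)-39,c0,loss='soft_l1').x
print('blue rim',c0.round(1),len(near),'fit',fitc(near))
rz=inb&blue&(P[...,2]>124)&(P[...,2]<140);print('blue hi pts',P[rz].mean(0),rz.sum(),fitc(P[rz][:,:2]))
b=inb&(V<70)&(P[...,2]>181)&(P[...,2]<194);vv,uu=np.nonzero(b);Q=np.array([onplane(d,u,v,188.) for u,v in zip(uu,vv)]);print('bar top',b.sum(),rect(Q))
b=inb&(P[...,2]>14)&(P[...,2]<26)&(V>100)&(H>95);vv,uu=np.nonzero(b);Q=np.array([onplane(d,u,v,20.) for u,v in zip(uu,vv)]);print('foot',b.sum(),rect(Q))
for nm,lo,hi in (('riser',30,80),('sphere',70,100),('ring',18,30)):
    bx={'riser':(520,600,-40,50),'sphere':(600,760,-80,80),'ring':(380,520,-60,80)}[nm]
    q=P[(P[...,0]>bx[0])&(P[...,0]<bx[1])&(P[...,1]>bx[2])&(P[...,1]<bx[3])&(P[...,2]>lo)&(P[...,2]<hi)];print(nm,len(q),q.mean(0).round(0) if len(q) else '')
E
python3 cad.py pics/c4.npz; python3 cad.py pics/side0.npz
```

```text
t 16.53 q [0.0454 1.1596 0.0861 0.009  1.2678 1.5557] p [1180.5   68.2  368.4] w 13.7 F [-0.5  0.7 -1.1]
toolx [ 0.587  0.035 -0.809] y [0.808 0.049 0.588] z [ 0.06  -0.998  0.   ] tilt deg 35.99 grasp [1169.5   67.5  383.5]
hi
blue rim [ 538.6 -105.9] 75 fit (array([ 538.4441503 , -106.43749796]), np.float64(38.0338770841403))
blue hi pts [ 526.51131416 -102.17122114  128.85820569] 180 (array([ 536.12703849, -106.71697553]), np.float64(36.765544415075524))
bar top 149 (array([ 522.2, -174.8]), array([48.7, 21.4]), np.float64(1.278))
foot 1417 (array([ 517.7, -174.1]), array([193.1,  74.7]), np.float64(1.281))
riser 252 [567. -14.  56.]
sphere 121 [698.   7.  87.]
ring 170 [435.   3.  24.]
hi
blue rim [530.9 -98.2] 46 fit (array([531.0837742 , -98.29978067]), np.float64(38.80653732729673))
blue hi pts [ 532.4322561  -104.27931666  127.90392945] 199 (array([ 534.31916288, -103.822924  ]), np.float64(36.746434194804436))
bar top 74 (array([ 513. , -160.3]), array([56.3, 16.2]), np.float64(1.306))
foot 576 (array([ 514.7, -167.5]), array([191.7,  73.5]), np.float64(1.276))
riser 358 [553.   8.  57.]
sphere 116 [690.  18.  86.]
ring 293 [431.   7.  23.]
```

Request:
send_rows([
  [-5,-7,3,0],
  [-9,-12,6,0],
  [-14,-19,8,0],
  [-16,-22,9,0],
  [-16,-22,9,0],
  [-16,-22,9,0],
  [-16,-22,9,0],
  [-16,-22,9,0],
  [-16,-22,9,0],
  [-16,-22,9,0],
])

```text
t: 17.37
ee_pos: [942.9, -24.2, 384.3]
orientation: [1.419, 0.753, -0.659]
ft_force: [0.5, -0.1, -0.9]
width: 13.9
```

```bash
cat >> ob.py <<'E'
print('spout',(o['ee_pos']+M@[37.3,0,-65]).round(1),'dip',np.degrees(np.arcsin(M[2,2])).round(1))
E
python3 ob.py
```

```text
t 17.37 q [-0.0637  0.5441  1.2121  0.1161  0.7311  1.3796] p [942.9 -24.2 384.3] w 13.9 F [ 0.5 -0.1 -0.9]
toolx [ 0.613  0.038 -0.789] y [0.787 0.054 0.614] z [ 0.066 -0.998  0.003] tilt deg 37.9 grasp [931.4 -25.  399. ]
spout [961.4  42.1 354.7] dip 0.2
```

Request:
send_rows([
  [-8,-25,8,0],
  [-8,-25,8,0],
  [-8,-25,8,0],
  [-8,-25,8,0],
  [-6,-25,8,0],
  [-5,-25,8,0],
  [-4,-25,8,0],
  [-4,-25,8,0],
  [-4,-25,8,0],
  [-4,-22,8,0],
])

```text
t: 18.2
ee_pos: [715.6, -125.8, 306.2]
orientation: [1.42, 0.709, -0.625]
ft_force: [0.4, 0.5, -1.3]
width: 13.7
```

```bash
python3 ob.py
```

```text
t 18.2 q [-0.2791  0.2752  1.8293  0.5513  0.4078  0.7798] p [ 715.6 -125.8  306.2] w 13.7 F [ 0.4  0.5 -1.3]
toolx [ 0.652  0.029 -0.758] y [0.756 0.062 0.652] z [ 0.066 -0.998  0.018] tilt deg 40.72 grasp [ 703.4 -126.3  320.4]
spout [735.6 -59.8 276.8] dip 1.0
```

```bash
cat > fk.py <<'E'
import numpy as np
from scipy.optimize import least_squares
D=[([.4237,1.6305,1.0886],624.6,222.1),([1.2017,.0862,1.724],1052.6,269.5),([-.1432,2.1755,.8967],384.9,281.7),([-.4454,2.3534,1.0016],261.,285.7),([.0264,2.5797,.4375],226.1,110.6),([.5846,1.8373,.6778],np.hypot(542.9,218.5),57),([1.1595,.0861,1.2678],1182.5,368.4),([-.145,2.535,.4454],286.9,167.2)]
def fk(p,q):
    a,b,c=q[0],q[0]+q[1],sum(q)
    return np.array([p[4]+p[0]*np.sin(a)+p[1]*np.sin(b)+p[5]*np.cos(b)+p[2]*np.sin(c),p[3]+p[0]*np.cos(a)+p[1]*np.cos(b)-p[5]*np.sin(b)+p[2]*np.cos(c)])
f=lambda p:np.concatenate([fk(p,q)-[x,z] for q,x,z in D])
s=least_squares(f,[450,450,350,400,0,0]);p=s.x
if __name__=='__main__':
    print(p.round(1),s.fun.round(1))
    for lean in (.61,.71):
      for x,z in ((620,250),(600,220),(580,215),(560,215),(560,250)):
        g=least_squares(lambda q:np.append(fk(p,q)-[x,z],300*(sum(q)-np.pi+lean)),[.2,2,.3]);print(lean,x,z,g.x.round(3),abs(g.fun).max().round(2))
E
python3 fk.py
```

```text
[5.628e+02 4.847e+02 3.097e+02 3.128e+02 5.000e-01 7.760e+01] [ 0.  -0.  -0.  -0.   0.1  0.  -0.  -0.1  0.1  0.1 -0.  -0.   0.   0.1
 -0.1  0. ]
0.61 620 250 [0.196 2.043 0.293] 0.0
0.61 600 220 [0.218 2.106 0.207] 0.0
0.61 580 215 [0.199 2.15  0.183] 0.0
0.61 560 215 [0.17  2.189 0.172] 0.0
0.61 560 250 [0.103 2.159 0.27 ] 0.0
0.71 620 250 [0.192 2.107 0.133] 0.0
0.71 600 220 [0.221 2.169 0.042] 0.0
0.71 580 215 [0.204 2.212 0.016] 0.0
0.71 560 215 [0.176 2.251 0.005] 0.0
0.71 560 250 [0.101 2.222 0.109] 0.0
```

Request:
send_rows([
  [-2,-14,4,0],
  [-2,-14,4,0],
  [-2,-14,4,0],
  [-2,-14,4,-0.03],
  [-2,-14,4,-0.03],
  [-2,-12,4,-0.03],
])

```text
t: 18.7
ee_pos: [648.2, -161.3, 274.8]
orientation: [1.329, 0.705, -0.573]
ft_force: [0.0, 0.3, -1.4]
width: 13.8
```

```bash
python3 ob.py
```

```text
t 18.7 q [-0.3878  0.237   1.9831  0.8846  0.3579  0.261 ] p [ 648.2 -161.3  274.8] w 13.8 F [ 0.   0.3 -1.4]
toolx [ 0.669  0.019 -0.743] y [0.731 0.16  0.663] z [ 0.132 -0.987  0.093] tilt deg 42.01 grasp [ 635.7 -161.7  288.7]
spout [664.5 -96.4 241. ] dip 5.3
```

Request:
send_rows([
  [-1,-12,0,-0.03],
  [-1,-12,0,-0.03],
  [-1,-11,0,-0.03],
  [-1,-10,0,-0.03],
  [0,-8,0,-0.02],
  [0,-5,0,0],
])

```text
t: 19.2
ee_pos: [607.7, -180.4, 252.9]
orientation: [1.18, 0.706, -0.503]
ft_force: [-0.3, -0.5, -2.9]
width: 14.0
```

```bash
python3 ob.py; python3 -c "
from h import *
grab('scene','c5.png')
grab('side','s5.png')"
```

```text
t 19.2 q [-0.4594  0.2282  2.0784  1.1802  0.3414 -0.2531] p [ 607.7 -180.4  252.9] w 14.0 F [-0.3 -0.5 -2.9]
toolx [ 0.687  0.006 -0.727] y [0.689 0.314 0.653] z [ 0.232 -0.949  0.212] tilt deg 43.37 grasp [ 594.8 -180.5  266.5]
spout [ 618.2 -118.4  212.1] dip 12.2
```

View pics/c5.png

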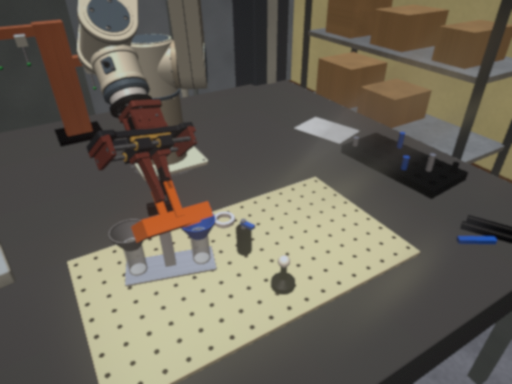

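View pics/s5.png

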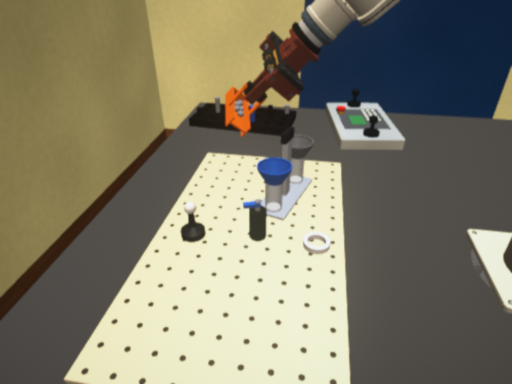

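```bash
cat > plan.py <<'E'
from h import *
import sys
# args: target spout xyz, total turn, N
a=[float(v) for v in sys.argv[1:]];tgt=np.array(a[:3]);N=int(a[4]);dl=a[3]/N
o=ctrl.get_obs();M=R.from_rotvec(o['orientation']).as_matrix();p=o['ee_pos'].copy();v=np.array([37.3,0,-65]);s0=p+M@v
for i in range(N):
    s=s0+(tgt-s0)*(i+1)/N;M2=M@R.from_rotvec([dl,0,0]).as_matrix();p2=s-M2@v;sh=M.T@(p2-p);print(sh.round(1).tolist()+[round(dl,3)],'dip',np.degrees(np.arcsin(M2[2,2])).round(1));p,M=p2,M2
E
python3 plan.py 548 -104 158 -0.7 7
```

```text
[-1.3, -4.8, -6.2, -0.1] dip 15.9
[-1.3, -4.2, -7.3, -0.1] dip 19.6
[-1.3, -3.4, -8.4, -0.1] dip 23.2
[-1.3, -2.6, -9.3, -0.1] dip 26.6
[-1.3, -1.6, -10.2, -0.1] dip 29.8
[-1.3, -0.6, -10.9, -0.1] dip 32.8
[-1.3, 0.5, -11.6, -0.1] dip 35.6
```

```bash
python3 plan.py 548 -104 160 -0.32 5
```

```text
[-2.1, -11.4, -8.3, -0.064] dip 14.6
[-2.1, -10.9, -9.3, -0.064] dip 17.0
[-2.1, -10.3, -10.2, -0.064] dip 19.3
[-2.1, -9.6, -11.1, -0.064] dip 21.6
[-2.1, -8.9, -12.0, -0.064] dip 23.9
```

```bash
cat > clr.py <<'E'
from h import *
import sys
a=[float(v) for v in sys.argv[1:]];tgt=np.array(a[:3])
o=ctrl.get_obs();M0=R.from_rotvec(o['orientation']).as_matrix();v=np.array([37.3,0,-65])
c=np.array([517.5,-173.]);ay=np.array([.287,.958]);ax=np.array([.958,-.287])
g=np.stack(np.meshgrid(np.linspace(-65,65,27),np.linspace(-23,23,9),[0,14,28]),-1).reshape(-1,3)
g=np.vstack([g,np.stack(np.meshgrid([-89,-45,0,45,89],[-37,0,37],[71+61,71+100]),-1).reshape(-1,3)])
# tool coords of scoop pts: x=-18.7+71-z ... scoop z up=-toolx, scoop x=tool z, scoop y=tool y
gt=np.c_[-18.7+71-g[:,2],g[:,1],g[:,0]]
for t in a[3:]:
    M=M0@R.from_rotvec([t,0,0]).as_matrix();p=tgt-M@v;W=p+gt@M.T
    d=W[:,:2]-c;q=np.c_[np.maximum(abs(d@ax)-7,0),np.maximum(abs(d@ay)-25,0),np.maximum(np.maximum(W[:,2]-188,12-W[:,2]),0)]
    r=np.linalg.norm(q,axis=1);i=r.argmin();e=np.array([537.5,-106]);
    inr=np.hypot(*(W[:,:2]-e).T);rim=(abs(inr-39)<6);print(t,'bar clear',r[i].round(1),g[i].round(0),'rim minz',W[rim][:,2].min().round(1) if rim.any() else None,'minz',W[:,2].min().round(1),'dip',np.degrees(np.arcsin(M[2,2])).round(1))
E
python3 clr.py 548 -104 160 -0.32 -.5 -.7 -.9 -1.1 -1.257
```

```text
-0.32 bar clear 10.9 [-30. -23.  28.] rim minz 146.5 minz 136.3 dip 23.9
-0.5 bar clear 15.7 [-35. -23.  28.] rim minz 148.2 minz 138.2 dip 29.8
-0.7 bar clear 20.4 [-40. -23.  28.] rim minz 149.4 minz 140.7 dip 35.6
-0.9 bar clear 23.6 [-50. -23.  28.] rim minz 153.2 minz 143.5 dip 40.0
-1.1 bar clear 24.7 [-65. -23.  28.] rim minz 151.6 minz 146.6 dip 42.7
-1.257 bar clear 25.2 [-65. -23.  28.] rim minz 152.6 minz 149.0 dip 43.3
```

Request:
send_rows([
  [-2,-11,-8,-0.064],
  [-2,-11,-9,-0.064],
  [-2,-10,-10,-0.064],
  [-2,-9,-11,-0.064],
])

```text
t: 19.63
ee_pos: [569.9, -165.8, 231.1]
orientation: [0.928, 0.73, -0.394]
ft_force: [-0.1, 0.2, -2.4]
width: 13.9
```

```bash
python3 ob.py;python3 plan.py 553 -106 158 -0.4 5; python3 clr.py 553 -106 158 -0.2 -0.4
```

```text
t 19.63 q [-0.4666  0.2139  2.1857  1.4961  0.3173 -0.8547] p [ 569.9 -165.8  231.1] w 13.9 F [-0.1  0.2 -2.4]
toolx [ 0.698 -0.003 -0.716] y [0.597 0.554 0.58 ] z [ 0.395 -0.832  0.389] tilt deg 44.27 grasp [ 556.8 -165.8  244.5]
spout [ 570.2 -111.8  179.1] dip 22.9
[0.6, 1.3, -4.2, -0.08] dip 25.7
[0.6, 1.7, -4.5, -0.08] dip 28.4
[0.6, 2.0, -4.7, -0.08] dip 31.0
[0.6, 2.4, -5.0, -0.08] dip 33.5
[0.6, 2.8, -5.2, -0.08] dip 35.7
-0.2 bar clear 17.5 [-40. -23.  28.] rim minz 143.4 minz 136.0 dip 29.7
-0.4 bar clear 21.4 [-45. -23.  28.] rim minz 144.3 minz 138.5 dip 35.7
```

Request:
send_rows([
  [1,0,-9,-0.06],
  [1,1,-9,-0.06],
  [1,2,-6,-0.06],
  [0,4,-3,-0.06],
])

```text
t: 19.97
ee_pos: [565.3, -140.7, 225.0]
orientation: [0.686, 0.752, -0.297]
ft_force: [0.7, -0.5, -1.8]
width: 14.0
```

```bash
python3 ob.py; python3 -c "
from h import *
grab('scene','c6.png')
grab('side','s6.png')"; python3 -c "
import cv2,numpy as np
a=cv2.imread('pics/c6.png')[120:300,60:300];b=cv2.imread('pics/s6.png')[60:240,180:420]
cv2.imwrite('pics/m6.png',cv2.resize(np.hstack([a,b]),(800,300),interpolation=2))"
```

```text
t 19.97 q [-0.4091  0.2079  2.223   1.672   0.2757 -1.2457] p [ 565.3 -140.7  225. ] w 14.0 F [ 0.7 -0.5 -1.8]
toolx [ 0.703 -0.009 -0.711] y [0.479 0.746 0.463] z [ 0.526 -0.666  0.529] tilt deg 44.65 grasp [ 552.1 -140.6  238.3]
spout [557.3 -97.8 164.1] dip 31.9
```

View pics/m6.png

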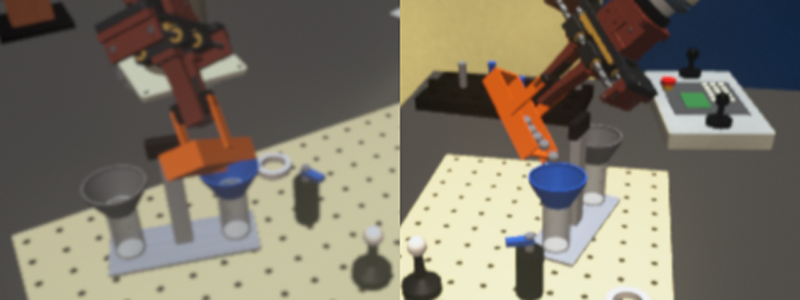

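Request:
send_rows([
  [0,1,-5,-0.05],
  [0,1,-4,-0.05],
])

```text
t: 20.23
ee_pos: [564.5, -134.3, 224.8]
orientation: [0.593, 0.755, -0.257]
ft_force: [-0.0, 0.2, -1.4]
width: 13.7
```

```bash
python3 ob.py; python3 -c "
from h import *
grab('side','s7.png')
grab('scene','c7.png')"; python3 -c "
import cv2,numpy as np
a=cv2.imread('pics/c7.png')[120:300,60:300];b=cv2.imread('pics/s7.png')[60:240,180:420]
cv2.imwrite('pics/m7.png',cv2.resize(np.hstack([a,b]),(800,300),interpolation=2))"
```

```text
t 20.23 q [-0.3942  0.2053  2.233   1.7382  0.2683 -1.3989] p [ 564.5 -134.3  224.8] w 13.7 F [-0.   0.2 -1.4]
toolx [ 0.707 -0.011 -0.707] y [0.423 0.808 0.411] z [ 0.566 -0.589  0.576] tilt deg 45.02 grasp [ 551.3 -134.1  238.1]
spout [554.1 -96.4 161. ] dip 35.2
```

View pics/m7.png

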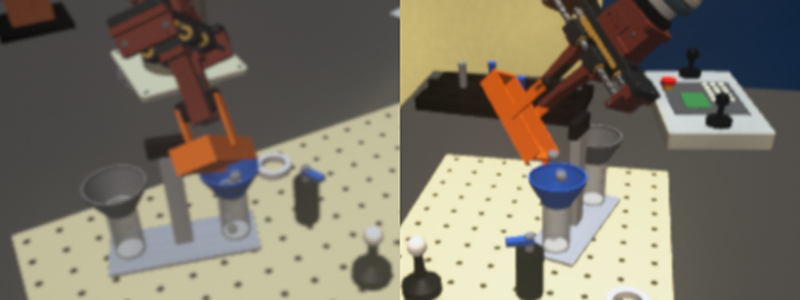

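Balls are dropping into the blue funnel (one at the spout, one in the mouth, some in the tube). I keep the spout there and keep turning.

Request:
send_rows([
  [0,1,-2,-0.05],
  [0,2,-1,-0.05],
  [0,3,0,-0.05],
  [0,3,0,-0.05],
  [0,2,0,-0.03],
  [0,0,0,0],
])

```text
t: 20.83
ee_pos: [570.9, -125.7, 231.9]
orientation: [0.381, 0.763, -0.172]
ft_force: [-0.2, 0.2, -1.3]
width: 14.1
```

```bash
python3 ob.py; python3 -c "
from h import *
grab('side','s8.png')
grab('scene','c8.png')"; python3 -c "
import cv2,numpy as np
a=cv2.imread('pics/c8.png')[150:300,120:270];b=cv2.imread('pics/s8.png')[90:240,200:350]
cv2.imwrite('pics/m8.png',cv2.resize(np.hstack([a,b]),(800,400),interpolation=2))"
```

```text
t 20.83 q [-0.3649  0.1949  2.227   1.7447  0.2464 -1.6031] p [ 570.9 -125.7  231.9] w 14.1 F [-0.2  0.2 -1.3]
toolx [ 0.713 -0.015 -0.701] y [0.288 0.918 0.273] z [ 0.64  -0.396  0.658] tilt deg 45.46 grasp [ 557.6 -125.4  245. ]
spout [ 555.9 -100.5  163. ] dip 41.2
```

View pics/m8.png

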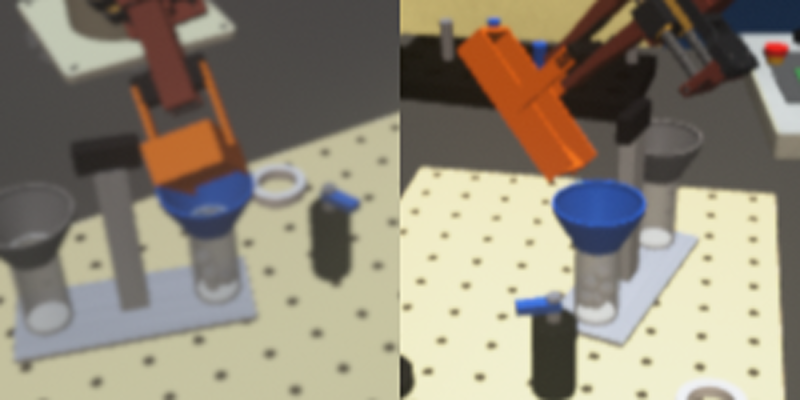

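Request:
send_rows([
  [-8,0,0,0],
  [-15,0,0,0],
  [-20,0,0,0],
  [-20,0,0,0],
  [-20,0,0,0],
  [-20,0,0,0],
  [-15,0,0,0],
])

```text
t: 21.52
ee_pos: [483.4, -124.7, 313.9]
orientation: [0.397, 0.772, -0.181]
ft_force: [0.1, -0.1, -0.2]
width: 13.9
```

```bash
python3 ob.py; python3 - <<'E'
from fk import *
for lean in (.85,.79,.6,.4,.2,0.):
  for z in (120,160,200,250,300,400,450):
    best=None
    for q2 in np.linspace(-.9,1.5,241):
        q=[q2,2.58,np.pi-lean-q2-2.58]
        if not .11<=q[2]<=2.69: continue
        x,zz=fk(p,q)
        if abs(zz-z)<5 : best=(round(x),round(zz),round(q[2],2))
    print(lean,z,best,end=' | ')
  print()
E
python3 -c "
from h import *
grab('scene','c9.png')
grab('wrist','w9.png')"
```

```text
t 21.52 q [-0.4672 -0.1159  2.289   0.9404  0.3873 -0.8197] p [ 483.4 -124.7  313.9] w 13.9 F [ 0.1 -0.1 -0.2]
toolx [ 0.706 -0.014 -0.708] y [0.301 0.911 0.282] z [ 0.641 -0.412  0.647] tilt deg 44.93 grasp [ 470.2 -124.4  327.2]
spout [468.1 -98.5 245.4] dip 40.4
0.85 120 None | 0.85 160 None | 0.85 200 None | 0.85 250 None | 0.85 300 (353, 296, np.float64(0.19)) | 0.85 400 None | 0.85 450 None | 
0.79 120 None | 0.79 160 None | 0.79 200 None | 0.79 250 None | 0.79 300 (317, 295, np.float64(0.37)) | 0.79 400 None | 0.79 450 None | 
0.6 120 None | 0.6 160 None | 0.6 200 (349, 196, np.float64(0.11)) | 0.6 250 (293, 246, np.float64(0.45)) | 0.6 300 None | 0.6 400 None | 0.6 450 None | 
0.4 120 None | 0.4 160 (303, 156, np.float64(0.25)) | 0.4 200 (267, 195, np.float64(0.49)) | 0.4 250 (167, 245, np.float64(1.0)) | 0.4 300 None | 0.4 400 None | 0.4 450 None | 
0.2 120 (257, 117, np.float64(0.34)) | 0.2 160 (229, 156, np.float64(0.56)) | 0.2 200 (183, 196, np.float64(0.83)) | 0.2 250 None | 0.2 300 None | 0.2 400 None | 0.2 450 None | 
0.0 120 (192, 116, np.float64(0.57)) | 0.0 160 (162, 155, np.float64(0.79)) | 0.0 200 (112, 195, np.float64(1.08)) | 0.0 250 None | 0.0 300 None | 0.0 400 None | 0.0 450 None |
```

View pics/c9.png

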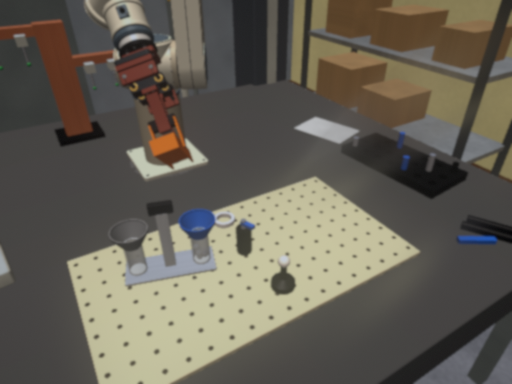

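View pics/w9.png

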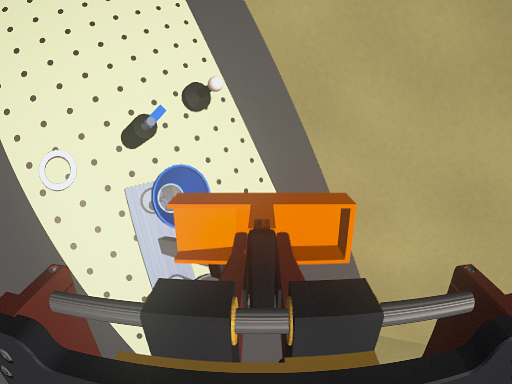

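```bash
cat > go.py <<'E'
from h import *
import sys
# args: target TCP xyz, total turn, N ; rows for the TCP straight line
a=[float(v) for v in sys.argv[1:]];tgt=np.array(a[:3]);N=int(a[4]);dl=a[3]/N
o=ctrl.get_obs();M=R.from_rotvec(o['orientation']).as_matrix();p=o['ee_pos'].copy();st=(tgt-p)/N
for i in range(N):
    print((M.T@st).round(1).tolist()+[round(dl,3)]);M=M@R.from_rotvec([dl,0,0]).as_matrix()
E
python3 go.py 390 0 320 1.13 12
```

```text
[-6.0, 7.3, -9.0, 0.094]
[-6.0, 6.4, -9.7, 0.094]
[-6.0, 5.4, -10.2, 0.094]
[-6.0, 4.5, -10.7, 0.094]
[-6.0, 3.4, -11.1, 0.094]
[-6.0, 2.4, -11.3, 0.094]
[-6.0, 1.3, -11.5, 0.094]
[-6.0, 0.2, -11.6, 0.094]
[-6.0, -0.9, -11.5, 0.094]
[-6.0, -2.0, -11.4, 0.094]
[-6.0, -3.0, -11.2, 0.094]
[-6.0, -4.1, -10.8, 0.094]
```

Request:
send_rows([
  [-6,7,-9,0.09],
  [-6,6,-10,0.09],
  [-6,5,-10,0.09],
  [-6,4,-11,0.09],
  [-6,3,-11,0.09],
  [-6,2,-11,0.09],
  [-6,1,-12,0.09],
  [-6,0,-12,0.09],
  [-6,-1,-12,0.09],
  [-6,-2,-11,0.09],
])

```text
t: 22.45
ee_pos: [409.5, -26.5, 312.5]
orientation: [1.243, 0.658, -0.53]
ft_force: [0.4, 0.3, -1.9]
width: 13.4
```

```bash
python3 ob.py
```

```text
t 22.45 q [-0.1771 -0.3399  2.4387  0.3999  0.2878  0.811 ] p [409.5 -26.5 312.5] w 13.4 F [ 0.4  0.3 -1.9]
toolx [ 0.705 -0.014 -0.709] y [0.69  0.246 0.681] z [ 0.165 -0.969  0.183] tilt deg 44.85 grasp [396.3 -26.2 325.8]
spout [425.1  36.  274.2] dip 10.6
```

Request:
send_rows([
  [-15,-15,-5,0.09],
  [-18,-18,-5,0.09],
  [-20,-22,-5,0.09],
  [-20,-25,0,0],
  [-20,-25,0,0],
  [-20,-25,0,0],
])

```text
t: 22.95
ee_pos: [257.1, -13.8, 306.2]
orientation: [1.514, 0.622, -0.648]
ft_force: [0.1, -1.5, -0.9]
width: 13.7
```

```bash
python3 ob.py
```

```text
t 22.95 q [-0.5721 -0.8482  2.581   0.5424  0.8092  0.7811] p [257.1 -13.8 306.2] w 13.7 F [ 0.1 -1.5 -0.9]
toolx [ 0.691 -0.    -0.723] y [ 0.722 -0.04   0.69 ] z [-0.029 -0.999 -0.027] tilt deg 43.7 grasp [244.1 -13.8 319.7]
spout [284.7  51.1 281. ] dip -1.6
```

Request:
send_rows([
  [22,-10,-1,0],
  [25,-15,-1,0],
  [25,-17,-1,0],
  [25,-17,-1,0],
  [22,-17,0,0],
])

```text
t: 23.37
ee_pos: [318.8, -53.8, 263.8]
orientation: [1.545, 0.574, -0.782]
ft_force: [0.4, -0.3, -1.1]
width: 13.6
```

```bash
python3 ob.py
```

```text
t 23.37 q [-0.3333 -0.4687  2.58    0.3946  0.3572  1.0721] p [318.8 -53.8 263.8] w 13.6 F [ 0.4 -0.3 -1.1]
toolx [ 0.646 -0.082 -0.759] y [ 0.748 -0.127  0.651] z [-0.149 -0.989 -0.021] tilt deg 40.64 grasp [306.7 -52.2 278. ]
spout [352.6   7.5 236.9] dip -1.2
```

Request:
send_rows([
  [2,-33,0,0],
  [2,-33,0,0],
  [2,-33,0,0],
  [2,-33,0,0],
  [2,-33,0,0],
])

```text
t: 23.78
ee_pos: [253.0, -46.9, 259.1]
orientation: [1.535, 0.686, -0.864]
ft_force: [-0.1, -0.8, -1.6]
width: 13.8
```

```bash
python3 ob.py
```

```text
t 23.78 q [-0.5126 -0.6426  2.5805  0.3692  0.6929  0.9895] p [253.  -46.9 259.1] w 13.8 F [-0.1 -0.8 -1.6]
toolx [ 0.553 -0.046 -0.832] y [ 0.821 -0.141  0.553] z [-0.143 -0.989 -0.04 ] tilt deg 33.68 grasp [242.7 -46.  274.7]
spout [282.9  15.7 230.7] dip -2.3
```

Request:
send_rows([
  [28,-10,0,0],
  [28,-15,0,0],
  [22,-28,0,0],
  [15,-33,0,0],
  [10,-35,0,0],
  [10,-35,0,0],
])

```text
t: 24.28
ee_pos: [272.9, -64.4, 217.8]
orientation: [1.525, 0.758, -0.925]
ft_force: [-0.0, -0.4, -1.1]
width: 13.9
```

```bash
python3 ob.py
```

```text
t 24.28 q [-0.5135 -0.3928  2.5804  0.4313  0.5355  0.89  ] p [272.9 -64.4 217.8] w 13.9 F [-0.  -0.4 -1.1]
toolx [ 0.482 -0.027 -0.876] y [ 0.864 -0.152  0.481] z [-0.146 -0.988 -0.05 ] tilt deg 28.89 grasp [263.9 -63.9 234.2]
spout [300.4  -1.2 188.4] dip -2.8
```

Request:
send_rows([
  [25,-15,-8,0],
  [25,-20,-8,0],
  [18,-30,-8,0],
  [12,-35,-8,0],
  [10,-35,-6,0],
  [10,-35,-5,0],
  [10,-35,0,0],
])

```text
t: 24.87
ee_pos: [290.0, -21.1, 148.8]
orientation: [1.499, 0.874, -1.046]
ft_force: [-0.4, 0.2, -0.3]
width: 13.6
```

```bash
python3 ob.py
```

```text
t 24.87 q [-0.173  -0.0813  2.5801  0.1921  0.2964  1.3977] p [290.  -21.1 148.8] w 13.6 F [-0.4  0.2 -0.3]
toolx [ 0.348 -0.004 -0.937] y [ 0.923 -0.172  0.344] z [-0.163 -0.985 -0.056] tilt deg 20.38 grasp [283.5 -21.  166.3]
spout [313.6  42.8 117.5] dip -3.2
```

Request:
send_rows([
  [-3,-37,-2,0],
  [-3,-37,-2,0],
  [-3,-37,-1,0],
  [0,-37,0,0],
  [0,-37,0,0],
  [5,-37,0,0],
])

```text
t: 25.37
ee_pos: [181.0, 31.0, 200.9]
orientation: [1.453, 0.964, -1.158]
ft_force: [0.4, 1.5, -0.8]
width: 13.9
```

```bash
python3 ob.py
```

```text
t 25.37 q [ 0.1684 -0.5012  2.5799 -0.0505  0.8413  1.951 ] p [181.   31.  200.9] w 13.9 F [ 0.4  1.5 -0.8]
toolx [ 0.223 -0.    -0.975] y [ 0.959 -0.181  0.22 ] z [-0.177 -0.983 -0.04 ] tilt deg 12.91 grasp [176.8  31.  219.1]
spout [200.8  94.9 167.2] dip -2.3
```

Request:
send_rows([
  [30,-3,3,0],
  [30,-8,3,0],
  [28,-12,3,0],
  [20,-20,3,0],
  [12,-30,2,0],
  [8,-32,0,0],
])

```text
t: 25.87
ee_pos: [204.8, 75.9, 159.9]
orientation: [1.434, 0.987, -1.181]
ft_force: [-0.4, 0.8, -1.0]
width: 13.7
```

```bash
python3 ob.py
```

```text
t 25.87 q [ 0.4102 -0.2227  2.5794 -0.1353  0.6117  2.2625] p [204.8  75.9 159.9] w 13.7 F [-0.4  0.8 -1. ]
toolx [ 0.192 -0.001 -0.981] y [ 0.966 -0.176  0.19 ] z [-0.173 -0.984 -0.033] tilt deg 11.09 grasp [201.2  75.9 178.3]
spout [223.2 139.8 125.5] dip -1.9
```

Request:
send_rows([
  [20,0,25,-0.05],
  [15,-5,25,-0.05],
  [12,-20,20,-0.05],
  [8,-30,12,-0.03],
  [5,-32,5,0],
  [5,-32,0,0],
  [5,-32,0,0],
])

```text
t: 26.45
ee_pos: [165.0, 34.1, 173.3]
orientation: [1.216, 1.175, -1.119]
ft_force: [-0.2, -0.2, -1.0]
width: 13.6
```

```bash
python3 ob.py
```

```text
t 26.45 q [ 0.1442 -0.342   2.5798 -0.0083  0.8261  1.677 ] p [165.   34.1 173.3] w 13.6 F [-0.2 -0.2 -1. ]
toolx [ 0.078  0.005 -0.997] y [0.996 0.043 0.078] z [ 0.043 -0.999 -0.002] tilt deg 4.46 grasp [163.5  34.  191.9]
spout [165.1  99.2 136.2] dip -0.1
```

Request:
send_rows([
  [25,0,5,0],
  [25,-10,5,0],
  [15,-25,4,0],
  [5,-32,2,0],
  [0,-25,0,0],
  [0,0,0,0],
])

```text
t: 26.95
ee_pos: [151.7, 31.2, 173.1]
orientation: [1.201, 1.206, -1.146]
ft_force: [0.0, 0.3, -1.5]
width: 14.1
```

```bash
python3 ob.py
```

```text
t 26.95 q [ 0.1189 -0.3494  2.5814  0.0045  0.8707  1.6445] p [151.7  31.2 173.1] w 14.1 F [ 0.   0.3 -1.5]
toolx [ 0.038  0.008 -0.999] y [0.998 0.042 0.038] z [ 0.043 -0.999 -0.006] tilt deg 2.23 grasp [151.   31.  191.8]
spout [150.4  96.4 136.3] dip -0.4
```

Request:
send_rows([
  [30,10,2,0],
  [30,0,2,0],
  [25,-15,2,0],
  [10,-30,2,0],
  [5,-32,0,0],
  [5,-30,0,0],
])

```text
t: 27.45
ee_pos: [164.0, 41.1, 136.2]
orientation: [1.163, 1.25, -1.202]
ft_force: [0.2, -0.7, -1.0]
width: 13.5
```

```bash
python3 ob.py
```

```text
t 27.45 q [ 0.1684 -0.1179  2.58    0.0055  0.7106  1.6941] p [164.   41.1 136.2] w 13.5 F [ 0.2 -0.7 -1. ]
toolx [-0.031 -0.002 -1.   ] y [ 0.999  0.041 -0.031] z [ 0.041 -0.999  0.   ] tilt deg 1.8 grasp [164.5  41.1 154.9]
spout [160.1 106.   98.9] dip 0.0
```

Request:
send_rows([
  [0,10,-8,0],
  [0,18,-16,0],
  [0,20,-18,0],
  [0,20,-18,0],
  [0,20,-18,0],
  [0,20,-18,0],
  [0,20,-18,0],
  [2,20,-18,0],
  [3,15,-15,0],
  [5,8,-8,0],
])

```text
t: 28.28
ee_pos: [330.2, 214.0, 107.6]
orientation: [1.155, 1.268, -1.218]
ft_force: [0.8, -0.4, -1.5]
width: 14.0
```

```bash
python3 ob.py
```

```text
t 28.28 q [0.5239 0.3121 2.1735 0.0414 0.7026 2.0231] p [330.2 214.  107.6] w 14.0 F [ 0.8 -0.4 -1.5]
toolx [-0.053  0.    -0.999] y [ 0.998  0.039 -0.053] z [ 0.039 -0.999 -0.002] tilt deg 3.06 grasp [331.2 214.  126.2]
spout [325.6 279.   70.4] dip -0.1
```

Request:
send_rows([
  [8,0,0,0],
  [10,0,0,0],
  [10,0,0,0],
  [8,0,0,0],
  [5,0,0,0],
  [2,0,0,0],
])

```text
t: 28.78
ee_pos: [325.9, 214.4, 54.2]
orientation: [1.147, 1.274, -1.227]
ft_force: [0.0, -0.2, -1.1]
width: 13.5
```

```bash
python3 ob.py
```

```text
t 28.78 q [0.5276 0.4329 2.1946 0.0552 0.5718 2.0108] p [325.9 214.4  54.2] w 13.5 F [ 0.  -0.2 -1.1]
toolx [-0.064 -0.003 -0.998] y [ 0.997  0.04  -0.064] z [ 0.04  -0.999  0.   ] tilt deg 3.69 grasp [327.1 214.4  72.9]
spout [320.9 279.2  17. ] dip 0.0
```

Request:
send_rows([
  [1.5,0,0,0],
  [1,0,0,0],
])

```text
t: 28.95
ee_pos: [325.2, 214.2, 52.7]
orientation: [1.147, 1.275, -1.229]
ft_force: [-4.9, -2.2, 35.7]
width: 13.6
```

Request:
send_rows([
  [0,0,0,0],
  [0,0,0,0],
  [0,0,0,0],
  [0,0,0,0],
  [0,0,0,0],
], fingers=0.6)

```text
t: 29.37
ee_pos: [325.6, 214.1, 53.8]
orientation: [1.149, 1.274, -1.227]
ft_force: [0.4, -0.2, -0.3]
width: 43.7
```

```bash
python3 ob.py
```

```text
t 29.37 q [0.5263 0.4331 2.1963 0.0581 0.5691 2.0084] p [325.6 214.1  53.8] w 43.7 F [ 0.4 -0.2 -0.3]
toolx [-0.064 -0.001 -0.998] y [ 0.997  0.039 -0.064] z [ 0.039 -0.999 -0.001] tilt deg 3.68 grasp [326.8 214.1  72.5]
spout [320.7 279.   16.7] dip -0.1
```

Request:
send_rows([
  [-8,0,0,0],
  [-15,0,0,0],
  [-25,0,0,0],
  [-30,0,0,0],
  [-30,0,0,0],
  [-30,0,0,0],
  [-20,0,0,0],
])

```text
t: 29.95
ee_pos: [332.1, 211.8, 216.4]
orientation: [1.139, 1.278, -1.239]
ft_force: [0.5, 1.1, 0.3]
width: 52.8
```

```bash
python3 ob.py; python3 -c "
from h import *
grab('side','s10.png');grab('wrist','w10.png')
grab('scene','c10.png')"; python3 cad.py pics/c10.npz;python3 -c "
import cv2,numpy as np
a,b,c=[cv2.imread(f'pics/{n}10.png') for n in 'csw']
z=cv2.resize(a[190:300,60:260],(512,282),interpolation=2);e=np.zeros_like(a);e[:282]=z
cv2.imwrite('pics/m10.png',cv2.resize(np.vstack([np.hstack([a,b]),np.hstack([c,e])]),(800,600)))"
```

```text
t 29.95 q [0.5137 0.1192 2.0761 0.0354 1.0167 2.0263] p [332.1 211.8 216.4] w 52.8 F [0.5 1.1 0.3]
toolx [-0.076 -0.008 -0.997] y [ 0.996  0.038 -0.076] z [ 0.039 -0.999  0.005] tilt deg 4.37 grasp [333.5 211.9 235. ]
spout [326.8 276.4 178.8] dip 0.3
hi
blue rim [ 538.4 -106.5] 74 fit (array([ 538.38968876, -106.71266879]), np.float64(38.192264359308034))
blue hi pts [ 526.73520679 -102.47850569  128.69290466] 182 (array([ 535.87263341, -106.63488351]), np.float64(36.798832127849025))
bar top 151 (array([ 521.9, -174.8]), array([48.6, 21. ]), np.float64(1.273))
foot 1412 (array([ 517.6, -174. ]), array([193.3,  74.6]), np.float64(1.28))
riser 257 [567. -14.  57.]
sphere 122 [697.   7.  87.]
ring 167 [435.   3.  23.]
```

View pics/m10.png

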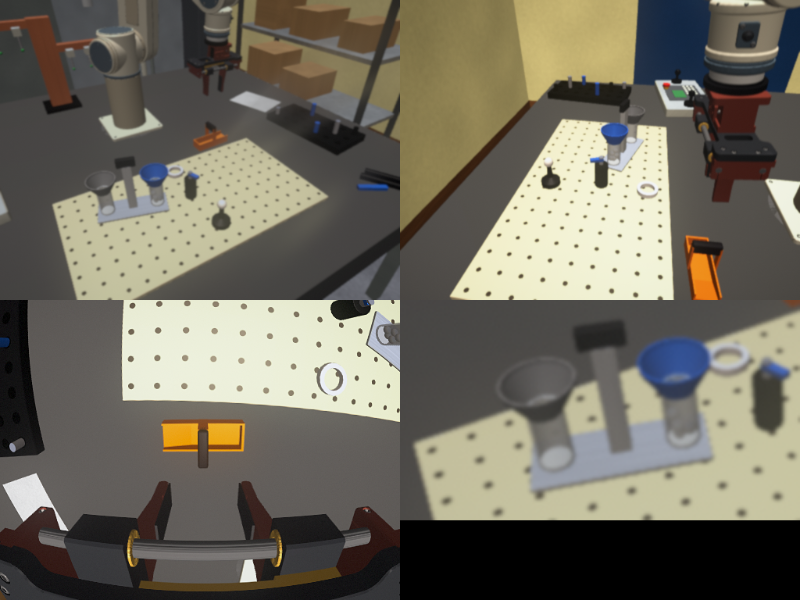

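```bash
python3 go.py 1010 -160 280 -1.24 22
```

```text
[-5.1, 29.8, 18.1, -0.056]
[-5.1, 28.8, 19.8, -0.056]
[-5.1, 27.6, 21.3, -0.056]
[-5.1, 26.3, 22.9, -0.056]
[-5.1, 25.0, 24.3, -0.056]
[-5.1, 23.6, 25.7, -0.056]
[-5.1, 22.1, 27.0, -0.056]
[-5.1, 20.6, 28.2, -0.056]
[-5.1, 19.0, 29.3, -0.056]
[-5.1, 17.3, 30.3, -0.056]
[-5.1, 15.5, 31.2, -0.056]
[-5.1, 13.8, 32.1, -0.056]
[-5.1, 11.9, 32.8, -0.056]
[-5.1, 10.1, 33.4, -0.056]
[-5.1, 8.2, 33.9, -0.056]
[-5.1, 6.2, 34.3, -0.056]
[-5.1, 4.3, 34.6, -0.056]
[-5.1, 2.3, 34.8, -0.056]
[-5.1, 0.4, 34.9, -0.056]
[-5.1, -1.6, 34.8, -0.056]
[-5.1, -3.6, 34.7, -0.056]
[-5.1, -5.5, 34.4, -0.056]
```

Request:
send_rows([
  [-5,15,9,-0.056],
  [-5,28,19,-0.056],
  [-5,28,21,-0.056],
  [-5,27,22,-0.056],
  [-5,25,24,-0.056],
  [-5,24,25,-0.056],
  [-5,22,27,-0.056],
  [-5,21,28,-0.056],
  [-5,19,29,-0.056],
  [-5,17,30,-0.056],
])

```text
t: 30.93
ee_pos: [623.3, 50.4, 227.2]
orientation: [0.693, 1.531, -0.789]
ft_force: [-0.2, 0.1, 0.8]
width: 52.7
```

Request:
send_rows([
  [-5,15,31,-0.056],
  [-5,14,32,-0.056],
  [-5,12,33,-0.056],
  [-5,10,33,-0.056],
  [-5,8,34,-0.056],
  [-5,6,34,-0.056],
  [-5,4,34,-0.056],
  [-5,2,34,-0.056],
  [-5,0,34,-0.056],
  [-5,0,34,-0.056],
])

```text
t: 31.77
ee_pos: [936.1, -113.1, 215.5]
orientation: [0.255, 1.688, -0.312]
ft_force: [2.0, 0.1, 0.2]
width: 52.6
```

```bash
python3 ob.py
```

```text
t 31.77 q [-0.1238  1.0818  0.4423 -0.0283  1.7542  0.2281] p [ 936.1 -113.1  215.5] w 52.6 F [2.  0.1 0.2]
toolx [-0.139 -0.011 -0.99 ] y [ 0.344  0.937 -0.058] z [ 0.929 -0.348 -0.126] tilt deg 8.0 grasp [ 938.7 -112.9  234. ]
spout [870.5 -90.9 186.8] dip -7.3
```

Request:
send_rows([
  [-15,8,34,0],
  [-15,8,34,0],
  [-15,8,34,0],
  [-15,8,34,0],
  [-15,8,34,0],
  [-15,8,34,0],
])

```text
t: 32.27
ee_pos: [998.4, -124.3, 210.3]
orientation: [0.256, 1.614, -0.306]
ft_force: [0.0, -0.3, 0.2]
width: 52.6
```

```bash
python3 ob.py
```

```text
t 32.27 q [-0.127   1.2572  0.0875 -0.0293  1.8596  0.2204] p [ 998.4 -124.3  210.3] w 52.6 F [ 0.  -0.3  0.2]
toolx [-0.066 -0.02  -0.998] y [ 0.346  0.937 -0.042] z [ 0.936 -0.348 -0.055] tilt deg 3.94 grasp [ 999.7 -123.9  229. ]
spout [ 935.1 -102.4  176.7] dip -3.1
```

Request:
send_rows([
  [-5,-8,-15,-0.02],
  [-5,-14,-27,-0.02],
  [-5,-14,-28,-0.02],
  [-3,-14,-28,0],
  [-2,-14,-28,0],
  [0,-14,-28,0],
  [0,-14,-28,0],
  [0,-14,-28,0],
  [0,-14,-28,0],
  [0,-14,-28,0],
])

```text
t: 33.1
ee_pos: [714.8, -169.7, 276.7]
orientation: [0.2, 1.536, -0.249]
ft_force: [0.8, -0.4, 0.8]
width: 52.5
```

```bash
python3 ob.py
```

```text
t 33.1 q [-0.2369  0.5286  1.3315 -0.0308  1.2556  0.0592] p [ 714.8 -169.7  276.7] w 52.5 F [ 0.8 -0.4  0.8]
toolx [ 0.018 -0.035 -0.999] y [ 0.283  0.959 -0.028] z [ 0.959 -0.283  0.028] tilt deg 2.25 grasp [ 714.5 -169.   295.3]
spout [ 653.2 -152.6  237.6] dip 1.6
```

Request:
send_rows([
  [0,-5,-16,0],
  [0,-5,-16,0],
  [0,-5,-16,0],
  [0,-5,-16,0],
  [0,-5,-16,0],
  [0,-5,-16,0],
  [0,-5,-16,0],
  [0,-5,-16,0],
  [0,-4,-14,0],
  [0,-2,-8,0],
])

```text
t: 33.93
ee_pos: [560.8, -174.2, 316.4]
orientation: [0.187, 1.437, -0.256]
ft_force: [-0.5, 0.1, 0.0]
width: 52.8
```

```bash
python3 ob.py; python3 -c "
from h import *
grab('wrist','w11.png')"
```

```text
t 33.93 q [-0.3088  0.2131  1.7083 -0.0271  1.0931 -0.0109] p [ 560.8 -174.2  316.4] w 52.8 F [-0.5  0.1  0. ]
toolx [ 0.114 -0.061 -0.992] y [ 0.285  0.958 -0.027] z [ 0.952 -0.279  0.126] tilt deg 7.42 grasp [ 558.6 -173.1  335. ]
spout [ 503.1 -158.3  271.2] dip 7.3
```

View pics/w11.png

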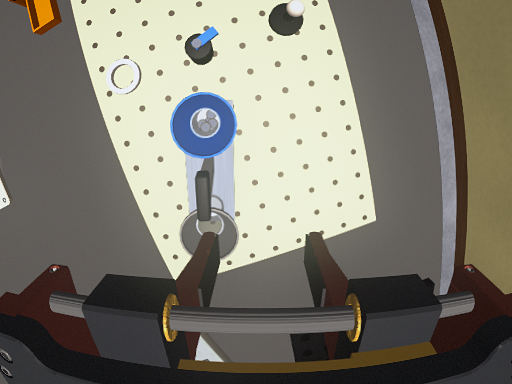

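Request:
send_rows([
  [0,0,-20,0],
  [5,0,-36,0],
  [5,0,-38,0],
  [5,0,-38,0],
  [8,0,-38,0],
  [8,0,-38,0],
  [15,0,-36,0],
  [22,0,-30,0],
  [30,0,-15,0],
  [35,0,-8,0],
])

```text
t: 34.82
ee_pos: [310.1, -103.3, 160.1]
orientation: [0.173, 1.359, -0.261]
ft_force: [1.6, 0.8, -0.2]
width: 52.6
```

```bash
python3 ob.py
```

```text
t 34.82 q [-0.3421 -0.0061  2.4153 -0.0332  0.5259 -0.0297] p [ 310.1 -103.3  160.1] w 52.6 F [ 1.6  0.8 -0.2]
toolx [ 0.188 -0.085 -0.979] y [ 0.284  0.958 -0.028] z [ 0.94  -0.273  0.204] tilt deg 11.89 grasp [ 306.6 -101.7  178.4]
spout [256.  -88.7 110.4] dip 11.8
```

Request:
send_rows([
  [20,0,-36,0],
  [15,0,-38,0],
  [12,0,-38,0],
  [10,0,-38,0],
  [10,0,-38,0],
  [8,0,-36,0],
])

```text
t: 35.32
ee_pos: [228.8, -88.2, 96.5]
orientation: [0.186, 1.432, -0.252]
ft_force: [0.1, -0.3, -0.5]
width: 52.5
```

```bash
python3 ob.py
```

```text
t 35.32 q [-0.4056  0.1044  2.5785 -0.0265  0.3254 -0.0966] p [228.8 -88.2  96.5] w 52.5 F [ 0.1 -0.3 -0.5]
toolx [ 0.119 -0.06  -0.991] y [ 0.282  0.959 -0.024] z [ 0.952 -0.277  0.131] tilt deg 7.66 grasp [226.6 -87.  115. ]
spout [171.4 -72.4  51. ] dip 7.5
```

Request:
send_rows([
  [5,3,-38,0],
  [5,3,-38,0],
  [5,3,-38,0],
  [5,3,-36,0],
  [0,0,0,0],
])

```text
t: 35.73
ee_pos: [187.9, -71.2, 120.7]
orientation: [0.206, 1.527, -0.242]
ft_force: [-0.1, 0.4, -0.4]
width: 52.7
```

```bash
python3 ob.py
```

```text
t 35.73 q [-0.4    -0.0321  2.5789 -0.0261  0.5582 -0.0915] p [187.9 -71.2 120.7] w 52.7 F [-0.1  0.4 -0.4]
toolx [ 0.028 -0.027 -0.999] y [ 0.283  0.959 -0.018] z [ 0.959 -0.282  0.035] tilt deg 2.25 grasp [187.4 -70.7 139.4]
spout [126.7 -53.8  81.2] dip 2.0
```

Request:
send_rows([
  [-18,0,20,0],
  [-20,0,28,0],
  [-18,0,30,0],
  [-15,0,30,0],
  [-12,0,30,0],
  [-10,0,30,0],
  [-10,0,30,0],
  [-10,0,30,0],
  [-8,0,30,0],
  [-5,0,30,0],
])

```text
t: 36.57
ee_pos: [471.1, -152.9, 265.3]
orientation: [0.207, 1.521, -0.241]
ft_force: [0.7, -0.8, -0.4]
width: 53.0
```

```bash
python3 ob.py
```

```text
t 36.57 q [-0.3287  0.1585  1.8952 -0.0169  1.0465 -0.0339] p [ 471.1 -152.9  265.3] w 53.0 F [ 0.7 -0.8 -0.4]
toolx [ 0.035 -0.027 -0.999] y [ 0.283  0.959 -0.016] z [ 0.958 -0.282  0.041] tilt deg 2.52 grasp [ 470.4 -152.4  284. ]
spout [ 410.1 -135.6  225.4] dip 2.3
```

Request:
send_rows([
  [0,-3,15,0],
  [0,-3,15,0],
  [0,-2,12,0],
  [0,0,4,0],
])

```text
t: 36.9
ee_pos: [523.8, -177.9, 269.8]
orientation: [0.205, 1.511, -0.241]
ft_force: [-0.6, 0.1, 0.2]
width: 52.5
```

```bash
python3 ob.py; python3 - <<'E'
from h import *
d=grab('wrist','w12.png')
for f in ('w11','w12'):
    d=dict(np.load(f'pics/{f}.npz'));P=fcloud(d);V=d['img'].max(2)
    m=(abs(P[...,2]-188)<6)&(P[...,0]>470)&(P[...,0]<570)&(P[...,1]>-220)&(P[...,1]<-130)
    m=cv2.morphologyEx(m.astype(np.uint8),cv2.MORPH_OPEN,np.ones((2,2)));k,l,st,c=cv2.connectedComponentsWithStats(m);i=1+st[1:,4].argmax();m=l==i
    vv,uu=np.nonzero(m);print(f,m.sum(),rect(fplane(d,uu,vv,188.)),P[m].mean(0).round(1))
E
```

```text
t 36.9 q [-0.3416  0.2405  1.7793 -0.0151  1.0707 -0.0488] p [ 523.8 -177.9  269.8] w 52.5 F [-0.6  0.1  0.2]
toolx [ 0.044 -0.03  -0.999] y [ 0.282  0.959 -0.016] z [ 0.958 -0.281  0.05 ] tilt deg 3.03 grasp [ 523.  -177.4  288.5]
spout [ 463.1 -160.8  229.3] dip 2.9
w11 645 (array([ 516.4, -172.4]), array([49.2, 14.6]), np.float64(1.286)) [ 515.6 -173.9  182.2]
w12 856 (array([ 515.7, -171.9]), array([48.6, 13.6]), np.float64(1.278)) [ 515.3 -174.8  178.4]
```

View pics/w12.png

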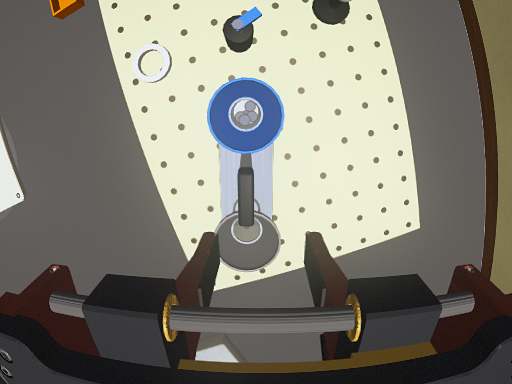

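Request:
send_rows([
  [10,2,-7,0],
  [15,2,-6,0],
  [20,1,0,0],
  [20,0,0,0],
  [15,0,0,0],
])

```text
t: 37.37
ee_pos: [516.9, -172.0, 189.8]
orientation: [0.204, 1.504, -0.241]
ft_force: [0.7, -0.1, 0.5]
width: 52.8
```

```bash
python3 ob.py
```

```text
t 37.37 q [-0.3358  0.3244  1.8735 -0.0167  0.8855 -0.0395] p [ 516.9 -172.   189.8] w 52.8 F [ 0.7 -0.1  0.5]
toolx [ 0.051 -0.031 -0.998] y [ 0.283  0.959 -0.016] z [ 0.958 -0.281  0.058] tilt deg 3.42 grasp [ 515.9 -171.4  208.4]
spout [ 456.5 -154.9  148.8] dip 3.3
```

Request:
send_rows([
  [-25,0,0,0],
  [-35,0,0,0],
  [-30,0,-20,0],
  [-10,0,-36,0],
  [0,0,-38,0],
  [5,0,-38,0],
  [10,0,-38,0],
  [15,0,-36,0],
  [25,0,-30,0],
  [30,0,-25,0],
])

```text
t: 38.2
ee_pos: [255.5, -94.5, 190.8]
orientation: [0.202, 1.5, -0.24]
ft_force: [-0.4, 0.3, -0.6]
width: 53.1
```

```bash
python3 ob.py
```

```text
t 38.2 q [-0.3875 -0.1217  2.3922 -0.0126  0.808  -0.0948] p [255.5 -94.5 190.8] w 53.1 F [-0.4  0.3 -0.6]
toolx [ 0.055 -0.032 -0.998] y [ 0.281  0.96  -0.016] z [ 0.958 -0.279  0.062] tilt deg 3.65 grasp [254.5 -93.8 209.4]
spout [195.3 -77.5 149.5] dip 3.5
```

Request:
send_rows([
  [35,0,-18,0],
  [30,0,-25,0],
  [20,2,-34,0],
  [8,2,-37,0],
  [5,2,-38,0],
  [5,2,-38,0],
  [0,0,0,0],
])

```text
t: 38.78
ee_pos: [162.2, -69.1, 134.9]
orientation: [0.218, 1.568, -0.229]
ft_force: [0.3, -0.6, -0.8]
width: 52.6
```

```bash
python3 ob.py
```

```text
t 38.78 q [-0.4531 -0.114   2.5818 -0.0156  0.6797 -0.1564] p [162.2 -69.1 134.9] w 52.6 F [ 0.3 -0.6 -0.8]
toolx [-0.01  -0.006 -1.   ] y [ 0.281  0.96  -0.009] z [ 0.96  -0.281 -0.008] tilt deg 0.66 grasp [162.4 -69.  153.6]
spout [ 99.5 -51.1  98.1] dip -0.4
```

Request:
send_rows([
  [8,2,-25,0],
  [0,0,0,0],
])

```text
t: 38.95
ee_pos: [155.3, -67.1, 140.9]
orientation: [0.22, 1.576, -0.229]
ft_force: [-0.1, -0.5, 0.6]
width: 52.7
```

Request:
send_rows([
  [-18,0,20,0],
  [-20,0,30,0],
  [-18,0,32,0],
  [-15,0,32,0],
  [-12,0,32,0],
  [-10,0,32,0],
  [-10,0,32,0],
  [-8,0,32,0],
  [-6,0,32,0],
  [-5,0,30,0],
])

```text
t: 39.78
ee_pos: [459.3, -152.7, 252.1]
orientation: [0.221, 1.57, -0.23]
ft_force: [-0.4, 0.2, 0.3]
width: 52.7
```

```bash
python3 ob.py; python3 go.py 517 -172.5 240 0 4
```

```text
t 39.78 q [-0.3408  0.1817  1.8994 -0.0084  1.0707 -0.0499] p [ 459.3 -152.7  252.1] w 52.7 F [-0.4  0.2  0.3]
toolx [-0.012 -0.004 -1.   ] y [ 0.283  0.959 -0.007] z [ 0.959 -0.283 -0.011] tilt deg 0.72 grasp [ 459.5 -152.6  270.8]
spout [ 396.5 -134.4  215.5] dip -0.6
[2.9, -0.7, 15.3, 0.0]
[2.9, -0.7, 15.3, 0.0]
[2.9, -0.7, 15.3, 0.0]
[2.9, -0.7, 15.3, 0.0]
```

Level now. Finish the approach.

Request:
send_rows([
  [0,-1,15,0],
  [0,-1,15,0],
  [0,-1,14,0],
  [5,0,4,0],
  [15,0,0,0],
  [15,0,0,0],
])

```text
t: 40.28
ee_pos: [518.4, -172.0, 209.5]
orientation: [0.219, 1.558, -0.23]
ft_force: [0.3, 0.6, 0.4]
width: 52.8
```

```bash
python3 ob.py; python3 go.py 516 -172.5 156 0 4
```

```text
t 40.28 q [-0.3385  0.3235  1.818  -0.0079  0.9971 -0.048 ] p [ 518.4 -172.   209.5] w 52.8 F [0.3 0.6 0.4]
toolx [ 0.001 -0.007 -1.   ] y [ 0.282  0.959 -0.007] z [ 0.959 -0.282  0.003] tilt deg 0.41 grasp [ 518.4 -171.9  228.2]
spout [ 456. -154.  172.] dip 0.1
[13.4, -0.2, -0.6, 0.0]
[13.4, -0.2, -0.6, 0.0]
[13.4, -0.2, -0.6, 0.0]
[13.4, -0.2, -0.6, 0.0]
```

Request:
send_rows([
  [14,0,-1,0],
  [14,0,-1,0],
  [13,0,0,0],
  [6,0,0,0],
  [0,0,0,0],
])

```text
t: 40.7
ee_pos: [512.3, -169.3, 150.3]
orientation: [0.221, 1.564, -0.229]
ft_force: [-0.1, 0.1, 0.2]
width: 52.4
```

```bash
python3 ob.py
```

```text
t 40.7 q [-0.3376  0.3998  1.8695 -0.0081  0.8763 -0.0462] p [ 512.3 -169.3  150.3] w 52.4 F [-0.1  0.1  0.2]
toolx [-0.006 -0.005 -1.   ] y [ 0.282  0.959 -0.006] z [ 0.959 -0.282 -0.004] tilt deg 0.43 grasp [ 512.4 -169.2  169. ]
spout [ 449.7 -151.1  113.2] dip -0.3
```

Request:
send_rows([
  [-2,-2,4,0],
  [-1,0,1,0],
])

```text
t: 40.87
ee_pos: [515.9, -172.2, 152.2]
orientation: [0.221, 1.566, -0.229]
ft_force: [-0.2, -0.8, 0.7]
width: 52.8
```

```bash
python3 ob.py
```

```text
t 40.87 q [-0.3406  0.4034  1.8575 -0.008   0.8867 -0.0495] p [ 515.9 -172.2  152.2] w 52.8 F [-0.2 -0.8  0.7]
toolx [-0.008 -0.004 -1.   ] y [ 0.282  0.959 -0.006] z [ 0.959 -0.282 -0.006] tilt deg 0.49 grasp [ 516.  -172.2  170.9]
spout [ 453.2 -154.   115.3] dip -0.4
```

Request:
send_rows([
  [0,0,0,0],
  [0,0,0,0],
  [0.5,0,0,0],
  [0.5,0,0,0],
  [0.5,0,0,0],
  [0.5,0,0,0],
  [0.5,0,0,0],
  [0,0,0,0],
], fingers=0)

```text
t: 41.53
ee_pos: [518.1, -173.2, 152.9]
orientation: [0.22, 1.56, -0.23]
ft_force: [0.8, -1.2, 1.0]
width: 14.0
```

```bash
python3 ob.py
```

```text
t 41.53 q [-0.3408  0.4028  1.8564 -0.008   0.8818 -0.0493] p [ 518.1 -173.2  152.9] w 14.0 F [ 0.8 -1.2  1. ]
toolx [-0.001 -0.006 -1.   ] y [ 0.282  0.959 -0.006] z [ 0.959 -0.283  0.   ] tilt deg 0.36 grasp [ 518.1 -173.1  171.6]
spout [ 455.7 -155.   115.6] dip 0.0
```

Gripped at 14.0 mm with the tool level. Lift slowly by 100 mm.

Request:
send_rows([
  [-2,0,0,0],
  [-4,0,0,0],
  [-6,0,0,0],
  [-8,0,0,0],
  [-8,0,0,0],
  [-8,0,0,0],
  [-8,0,0,0],
])

```text
t: 42.12
ee_pos: [515.6, -172.0, 197.7]
orientation: [0.221, 1.567, -0.229]
ft_force: [-0.7, -0.1, -3.8]
width: 14.0
```

```bash
python3 ob.py
```

```text
t 42.12 q [-0.3403  0.3394  1.8267 -0.0075  0.9822 -0.0498] p [ 515.6 -172.   197.7] w 14.0 F [-0.7 -0.1 -3.8]
toolx [-0.008 -0.004 -1.   ] y [ 0.282  0.959 -0.006] z [ 0.959 -0.282 -0.007] tilt deg 0.52 grasp [ 515.8 -171.9  216.4]
spout [ 452.9 -153.8  160.8] dip -0.4
```

Request:
send_rows([
  [-8,0,1,0],
  [-8,0,0,0],
  [-8,0,1,0],
  [-8,0,0,0],
  [-7,0,0,0],
  [-4,0,0,0],
  [-2,0,0,0],
  [0,0,0,0],
])

```text
t: 42.78
ee_pos: [519.5, -172.8, 251.5]
orientation: [0.22, 1.561, -0.229]
ft_force: [-0.3, -0.6, -4.6]
width: 13.7
```

```bash
python3 ob.py
```

```text
t 42.78 q [-0.3394  0.2762  1.7756 -0.0071  1.0904 -0.0499] p [ 519.5 -172.8  251.5] w 13.7 F [-0.3 -0.6 -4.6]
toolx [-0.003 -0.006 -1.   ] y [ 0.282  0.959 -0.006] z [ 0.959 -0.282 -0.001] tilt deg 0.36 grasp [ 519.5 -172.7  270.2]
spout [ 457.  -154.7  214.2] dip -0.1
```

Request:
send_rows([
  [0,0,0,0],
  [0.5,0,0,0],
  [0.5,0,0,0],
])

```text
t: 43.03
ee_pos: [518.9, -172.7, 249.7]
orientation: [0.22, 1.562, -0.229]
ft_force: [0.0, -0.2, -3.8]
width: 13.4
```

```bash
python3 ob.py; python3 - <<'E'
from h import *
for n in('scene','side','wrist'): grab(n,n+'13.png')
d=dict(np.load('pics/scene13.npz'));P=cloud(d)
hsv=cv2.cvtColor(d['img'],cv2.COLOR_RGB2HSV)
m=(P[...,2]>112)&(P[...,2]<128)&(P[...,0]>430)&(P[...,0]<620)&(P[...,1]>-290)&(P[...,1]<-60)&(hsv[...,0]>95)&(hsv[...,2]>90)
Q=P[m];A=np.c_[Q[:,:2]-Q[:,:2].mean(0),np.ones(len(Q))];s=np.linalg.lstsq(A,Q[:,2],rcond=None)[0];print('foot',len(Q),Q.mean(0).round(1),'slope deg',np.degrees(s[:2]).round(2))
for nm,bx,lo,hi in (('riser',(520,600,-40,50),30,80),('sphere',(600,760,-80,80),70,100),('ring',(380,520,-60,80),18,30)):
    q=P[(P[...,0]>bx[0])&(P[...,0]<bx[1])&(P[...,1]>bx[2])&(P[...,1]<bx[3])&(P[...,2]>lo)&(P[...,2]<hi)];print(nm,len(q),q.mean(0).round(0))
a,b,c=[cv2.imread(f'pics/{n}13.png') for n in('scene','side','wrist')]
e=cv2.resize(b[80:200,200:360],(512,384),interpolation=2)
cv2.imwrite('pics/m13.png',cv2.resize(np.vstack([np.hstack([a,b]),np.hstack([c,e])]),(800,600)))
E
```

```text
t 43.03 q [-0.3394  0.278   1.7776 -0.0071  1.088  -0.0499] p [ 518.9 -172.7  249.7] w 13.4 F [ 0.  -0.2 -3.8]
toolx [-0.004 -0.005 -1.   ] y [ 0.282  0.959 -0.006] z [ 0.959 -0.282 -0.002] tilt deg 0.38 grasp [ 519.  -172.6  268.4]
spout [ 456.4 -154.5  212.5] dip -0.1
foot 1643 [ 528.1 -178.   116.4] slope deg [ 0.14 -0.  ]
riser 260 [567. -14.  56.]
sphere 121 [698.   7.  87.]
ring 181 [434.   1.  24.]
```

View pics/m13.png

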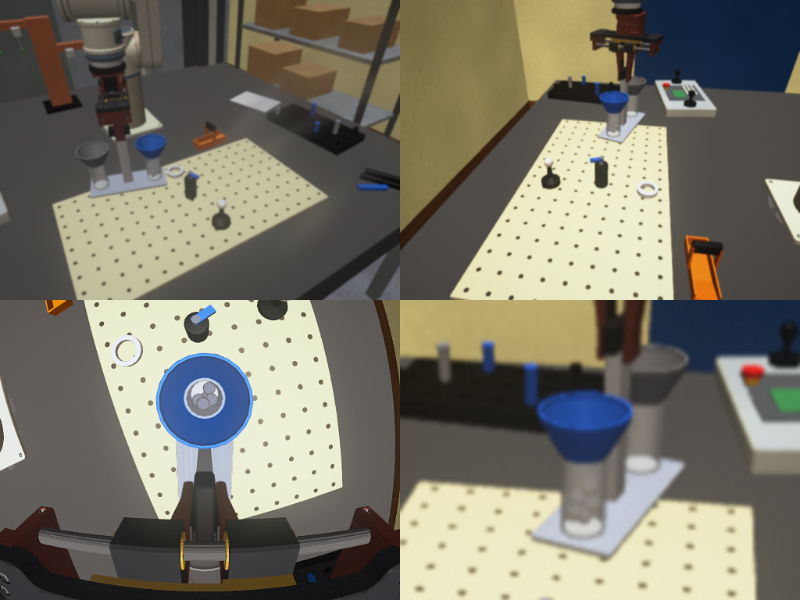

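```bash
python3 -c "
import cv2,numpy as np
a=cv2.imread('pics/wrist13.png')[95:165,225:300];b=cv2.imread('pics/w12.png')[85:145,215:280];s=cv2.imread('pics/side13.png')[100:170,225:300]
cv2.imwrite('pics/z13.png',np.hstack([cv2.resize(x,(260,260),interpolation=2) for x in (a,b,s)]))"
```

```text
(no output)
```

View pics/z13.png

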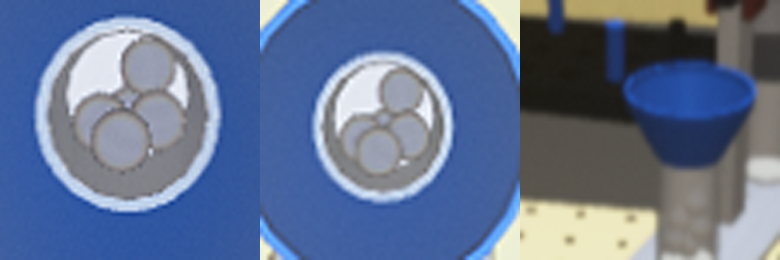

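```bash
python3 -c "
from h import *
print(ctrl.close_job())"; python3 ob.py
```

```text
the job is handed in; nothing more can be done
None
the job is handed in; nothing more can be done
```

The job is handed in: the balls were poured through the blue funnel, the empty scoop was set down and released, and the caddy was held about 97 mm up when I closed it, at about 43 s of the 72 s. No verdict was reported.

- **How I poured:** the moves cannot tilt the tool, so I leaned it about 40–45° by pushing against the arm's reach limit. The scoop was turned sideways while I did this, so the balls stayed in. Over the funnel I turned the tool about its own axis to dip the spout, then undid the lean against the inner limit.
- **Scoop:** it stands upright and empty on the table at about (326, 214).
- **Caddy:** gripped by the black bar at 14 mm. The depth image showed its foot within about 0.2° of level. The reading was steady in the last hold.
- **Balls:** the wrist view down the blue tube shows four balls clearly, with a glimpse of the fifth under them. I saw none in the scoop after pouring, and none on the plate or in the grey tube in the later pictures.
- **Bystanders:** the riser, sphere stand and ring gauge read within about 2 mm of their earlier positions.

**What did not go cleanly:**
- I missed the first scoop grasp, because the arm drifts a little while holding and the fingers close slowly. I then regripped it.
- At set-down the wrist briefly read about 36 N, pressing through the scoop.
- While leaning and levelling the tool, two joints rested on their range limits: the third at 0.086 (quoted range from 0.09) and up to 2.582 (quoted to 2.58). I took these as rounding of the true limits.
- The side camera disagreed with the others by 4–7 mm, so I used the scene and wrist cameras for positions.

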